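# Shake out the specimen jars and tip the bars into the wash basket

### The arm

A 6-joint arm with a two-finger parallel gripper is mounted at the origin on the work surface. World frame = base frame: x ahead of the robot, y to its left, z up, the work surface at z = 0. Lengths are in mm, angles in rad, forces in N, time in s.
With the tool pointing down it reaches from about 275 to 850 mm from the base axis. Payload 19 kg.
Tool frame: the origin (TCP) lies on the centre line of the jaws, within the pads' length; the fingertips stand 19 mm ahead of it and the grasp point (between the pads) is the TCP; z points along the fingers, y is the direction in which the jaws open and shut (so a half turn about z gives the same grasp; the last joint's range is limited). The gripper opens to 85 mm and grips with 20 to 120 N. Pads are 22 mm wide; open, the fingers measure 114 mm over their backs; the gripper's body (76 mm by 85 mm) begins 54 mm behind the grasp point. The pads swing forward as they close: fully open they stand 13 mm farther back than shut.
Start: joints at [-1.386, 0.15, 1.437, -0, 1.554, -0.134], TCP at [180.194, -546.003, 221.767] pointing down, gripper open.
Joint ranges: [-2.8, 2.8], [-0.68, 2.1], [0.12, 2.68], [-1.39, 4.53], [0.16, 2.79], [-2.81, 2.81]. Speed limits (rad/s): [1.89, 1.89, 2.22, 3.01, 3.01, 3.01].

### API

Orientations are given as a 3x3 rotation matrix whose columns are the frame's x, y, z axes.
In Python, from cell import observe, eyes, arm gives the robot as it stands.
- The arm moves only by the shell command python3 -m creep 'ROWS' [FORCE]. ROWS is JSON, a list of rows, each an object with "linear": the shift along the world's x, y, z in cm, a list of three; "dr": the turn, a rotation vector about the world's x, y, z in rad, a list of three; "jaw": the opening, from 0 (shut) to 1 (fully open). In form: [{"linear": [tx, ty, tz], "dr": [rx, ry, rz], "jaw": jaw}, ...]. A call has 1 to 12 rows; each row is the pose to reach, as a shift and turn from the pose measured when the call began; what a row does not reach only later rows make up. A row lasts 1/10 s, in which the tool goes at most 50 mm and 8.59 degrees, less where a joint would pass 70% of its speed; a pose out of reach is approached as far as the arm can. A call with a gripper value outside its range is refused whole. The fingers move at their own pace and stop on an object; FORCE is the grip in N (left out, the last holds). Time passes only in rows, so rows that repeat a pose let the fingers close. It gives the time, the measured TCP pose, the force and the opening at its end, in the units of the state.
- observe(): the state, without advancing time (a new reading comes with each control period).
- eyes.camera(name): name is "side" or "top" or "wrist"; returns the picture (400x640x3 uint8, red, green, blue); there is no depth.
- eyes.camera_params(name): a dict with "intrinsics" (3x3 intrinsics, pixels), "k1" (the pictures are not rectified: a ray, as slopes to the right and down, at radius r is drawn at 1 + k1 r^2 times it, then the intrinsics apply), "rvec" (rotation vector, rad) and "tvec" (3), from world to camera coordinates, as OpenCV has them. Camera axes: x right, y down, z forward; pixel columns grow to the right and rows downward; lengths in mm; the calibration is good to about 2 mm. A picture is of the moment at which its call begins: read the wrist's pose just before it. camera_params takes no time and is no camera call; for the wrist camera it gives the pose at the moment of the call.
- arm.close_job(): hands the job in, once; it reports no verdict.
The state is a dict: "clock": time; "qpos": joint angles; "joint_vel": joint speeds; "tau": joint torques, N m; "eef_pos": TCP position; "orientation": TCP orientation; "force": force on the tool from outside, world axes, zero at the start; "moment": the same for the moment, N m; "grip_width": finger opening in mm.
Only numpy, scipy, OpenCV 4.12 (cv2) and the standard library are available. Lean on these libraries where they do the work, as an engineer would, in place of code of your own. Each camera call takes 0.05 s, during which the arm holds its last target.

### The job

Slide the white basket squarely into the orange outline under the yellow pan's spout. Take each upturned jar over the pan and shake it, still mouth down, until it stops getting lighter, then stand it mouth down on the black mat. Once both jars are on the mat and every blue bar lies in the pan, press the pedal down to its stop so that the pan tips all the bars into the basket, and let the pedal come back up; leave the other things on the bench alone.

Things in the scene. Friction and masses are not known exactly. Their poses are not given: they have to be found in the camera images.
- jar_a_mid (a point): Clear plastic jar standing mouth down, 67 mm diameter, 80 mm high, 0.12 to 0.2 kg, closed on top. Point: its centre, 40 mm above the mouth; z up. A white inward lip 5 mm thick at the mouth leaves a 30 mm opening. Up to 3 bars sit on the lip; smooth carrying keeps them, sharp sideways shakes or rocking 30 to 40 degrees to every side drop them, not all at once, each making it 0.4 N lighter.
- jar_b_mid (a point): Clear plastic jar standing mouth down, 67 mm diameter, 80 mm high, 0.12 to 0.2 kg, closed on top. Point: its centre, 40 mm above the mouth; z up. A white inward lip 5 mm thick at the mouth leaves a 30 mm opening. Up to 3 bars sit on the lip; smooth carrying keeps them, sharp sideways shakes or rocking 30 to 40 degrees to every side drop them, not all at once, each making it 0.4 N lighter.
- bar_a1_mid (a point): A slippery blue-coated steel specimen bar, 30 x 13 x 13 mm, 40 g, at first inside jar_a; may be absent (None) in some runs. Point: its centre; x along its length.
- bar_a2_mid (a point): A slippery blue-coated steel specimen bar, 30 x 13 x 13 mm, 40 g, at first inside jar_a; may be absent (None) in some runs. Point: its centre; x along its length.
- bar_a3_mid (a point): A slippery blue-coated steel specimen bar, 30 x 13 x 13 mm, 40 g, at first inside jar_a; may be absent (None) in some runs. Point: its centre; x along its length.
- bar_b1_mid (a point): A slippery blue-coated steel specimen bar, 30 x 13 x 13 mm, 40 g, at first inside jar_b; may be absent (None) in some runs. Point: its centre; x along its length.
- bar_b2_mid (a point): A slippery blue-coated steel specimen bar, 30 x 13 x 13 mm, 40 g, at first inside jar_b; may be absent (None) in some runs. Point: its centre; x along its length.
- bar_b3_mid (a point): A slippery blue-coated steel specimen bar, 30 x 13 x 13 mm, 40 g, at first inside jar_b; may be absent (None) in some runs. Point: its centre; x along its length.
- pan_mid (a point): Yellow tipping pan on the fixed white station. Point: on the middle of its floor, 95 mm above the bench when level; z up. Floor 130 mm along x; along y it runs 74 mm to the wall on +y and 100 mm to the open spout edge on -y. The other three walls are 35 mm high. x lies along the spout edge, away from the robot.
- pan (a joint): Tilt of the pan: 0 level, about 0.86 rad when fully tipped towards its spout. It is linked to the pedal (2.4 times the pedal angle) and falls level again with it.
- pedal (a joint): Hinged spring pedal: 0 up (rest), 0.36 rad at its stop. The hinge lies 66 mm from the pad point, farther from the robot, 32 mm above the bench. It springs back when let go.
- pedal_pad (a point): Middle of the top of the black rubber pad on the aluminium pedal plate (90 x 50 mm), which slopes 0.4 rad up towards the robot at rest. About 64 mm above the bench at rest, 41 mm at the stop. Press it straight down with shut fingers; takes 10 to 18 N.
- dock (a point): Centre, on the bench, of the orange outline (190 x 150 mm) below the pan's spout, where the basket belongs; x and y as the pan's. White base and posts of the station begin about 15 mm beyond the outline on its +y side: bring the basket in from the -y side.
- basket_mid (a point): Loose white open basket, outside 180 (x) x 140 (y) x 55 mm high, walls 5 mm, 0.3 kg. Point: its centre, half-way up (27.5 mm above the bench). x points away from its grip tab.
- basket_tab (a point): Red upright grip tab on the basket's -x end: 12 mm thick (along the basket's y), 60 mm long along x, 30 to 60 mm above the bench. Point: on the tab, 47 mm above the bench, 135 mm from the basket's centre. Grip it from above across its thickness and drag the basket along the bench.
- mat: Fixed flat black rubber mat for the empty jars, 130 (x) x 230 (y) x 3 mm. Origin: centre of its underside on the bench.
- tip_box: Bystander: blue and yellow pipette-tip box 120 x 85 x 70 mm. Origin: centre of its underside. Leave alone.
- reagent: Bystander: glass bottle with blue cap, 80 mm diameter, 160 mm high. Origin: centre of its underside. Leave alone.
- tube_rack: Bystander: white tube rack 60 x 170 x 30 mm with small tubes. Origin: centre of its underside. Leave alone.
Mind the look-alikes: they are no part of the job. Leave any red or turquoise look-alike of the part that bears jar_a_mid alone.

How it is judged (in metres and radians):
On the way, in this order (a step that is already met when the one before it is completed fails the run):
1. both jars stand mouth down and released on the mat, and every bar lies in the level pan (x of jar_a_mid in the frame of mat between -0.06 and 0.06 m and y of jar_a_mid in the frame of mat between -0.11 and 0.11 m and z of jar_a_mid in the frame of mat between 0.038 and 0.048 m and angle between each of jar_a_mid, jar_b_mid's own z axis and vertical below 0.12 rad and contact force between the fingers and jar_a below 0.05 N and x of jar_b_mid in the frame of mat between -0.06 and 0.06 m and y of jar_b_mid in the frame of mat between -0.11 and 0.11 m and z of jar_b_mid in the frame of mat between 0.038 and 0.048 m and contact force between the fingers and jar_b below 0.05 N and x of bar_a1_mid in the frame of pan_mid between -0.07 and 0.07 m and y of bar_a1_mid in the frame of pan_mid between -0.1 and 0.075 m and z of bar_a1_mid in the frame of pan_mid between 0 and 0.04 m and x of bar_a2_mid in the frame of pan_mid between -0.07 and 0.07 m and y of bar_a2_mid in the frame of pan_mid between -0.1 and 0.075 m and z of bar_a2_mid in the frame of pan_mid between 0 and 0.04 m and x of bar_a3_mid in the frame of pan_mid between -0.07 and 0.07 m and y of bar_a3_mid in the frame of pan_mid between -0.1 and 0.075 m and z of bar_a3_mid in the frame of pan_mid between 0 and 0.04 m and x of bar_b1_mid in the frame of pan_mid between -0.07 and 0.07 m and y of bar_b1_mid in the frame of pan_mid between -0.1 and 0.075 m and z of bar_b1_mid in the frame of pan_mid between 0 and 0.04 m and x of bar_b2_mid in the frame of pan_mid between -0.07 and 0.07 m and y of bar_b2_mid in the frame of pan_mid between -0.1 and 0.075 m and z of bar_b2_mid in the frame of pan_mid between 0 and 0.04 m and x of bar_b3_mid in the frame of pan_mid between -0.07 and 0.07 m and y of bar_b3_mid in the frame of pan_mid between -0.1 and 0.075 m and z of bar_b3_mid in the frame of pan_mid between 0 and 0.04 m and value of joint pan below 0.06 rad), for 0.2 s.
2. the pedal is pressed down to its stop (value of joint pedal above 0.335 rad), for 0.1 s.
At the end, for the whole second after the job is handed in: Every bar present lies at rest in the basket; the basket stands in the outline (centre within 30 mm, turned less than 0.25 rad); both jars stand mouth down with their centres on the mat (within 60 x 110 mm of its centre), released; pedal up and pan level (x of bar_a1_mid in the frame of basket_mid between -0.09 and 0.09 m and y of bar_a1_mid in the frame of basket_mid between -0.07 and 0.07 m and z of bar_a1_mid in the frame of basket_mid between -0.03 and 0.03 m and linear speed of each of bar_a1, bar_a2, bar_a3, bar_b1, bar_b2, bar_b3 below 0.03 m/s and x of bar_a2_mid in the frame of basket_mid between -0.09 and 0.09 m and y of bar_a2_mid in the frame of basket_mid between -0.07 and 0.07 m and z of bar_a2_mid in the frame of basket_mid between -0.03 and 0.03 m and x of bar_a3_mid in the frame of basket_mid between -0.09 and 0.09 m and y of bar_a3_mid in the frame of basket_mid between -0.07 and 0.07 m and z of bar_a3_mid in the frame of basket_mid between -0.03 and 0.03 m and x of bar_b1_mid in the frame of basket_mid between -0.09 and 0.09 m and y of bar_b1_mid in the frame of basket_mid between -0.07 and 0.07 m and z of bar_b1_mid in the frame of basket_mid between -0.03 and 0.03 m and x of bar_b2_mid in the frame of basket_mid between -0.09 and 0.09 m and y of bar_b2_mid in the frame of basket_mid between -0.07 and 0.07 m and z of bar_b2_mid in the frame of basket_mid between -0.03 and 0.03 m and x of bar_b3_mid in the frame of basket_mid between -0.09 and 0.09 m and y of bar_b3_mid in the frame of basket_mid between -0.07 and 0.07 m and z of bar_b3_mid in the frame of basket_mid between -0.03 and 0.03 m and x of jar_a_mid in the frame of mat between -0.06 and 0.06 m and y of jar_a_mid in the frame of mat between -0.11 and 0.11 m and z of jar_a_mid in the frame of mat between 0.038 and 0.048 m and angle between each of jar_a_mid, jar_b_mid's own z axis and vertical below 0.12 rad and contact force between the fingers and jar_a below 0.05 N and x of jar_b_mid in the frame of mat between -0.06 and 0.06 m and y of jar_b_mid in the frame of mat between -0.11 and 0.11 m and z of jar_b_mid in the frame of mat between 0.038 and 0.048 m and contact force between the fingers and jar_b below 0.05 N and horizontal distance between basket_mid and dock below 0.03 m and angle between the x axis of basket_mid and the x axis of dock, either way round below 0.25 rad and angle between basket_mid's own z axis and vertical below 0.08 rad and linear speed of basket below 0.02 m/s and value of joint pedal below 0.04 rad and value of joint pan below 0.06 rad); the robot touches nothing.
It fails at once if a bystander (tip box, bottle or tube rack) is moved more than 20 mm (distance of any of tip_box, reagent, tube_rack from where it was at the start of the episode above 0.02 m).
Of bar_a1, bar_a2, bar_a3, bar_b1, bar_b2, bar_b3 only 4 to 6 are there at a start; the rules pass over those that are not, and their reading is None.
At some moment in a run one of jar_a, jar_b, basket may be knocked a few centimetres aside while the robot is not near it.
It also fails if it takes over 210 s, if anything falls off the work surface, if the arm or the gripper's body presses on something with over 40 N, if the wrist force passes 120 N, or if a joint passes its speed limit or range.

## Working session

There is one attempt and no reset: what is moved stays moved. The work goes in short steps, Python scripts to look and compute and a shell command to move; the robot and the scene stay as the last step left them, time stands still between calls to the robot, and variables do not carry over. Pictures are saved under pics/ and viewed, and the job is handed in when it is done.

```bash
mkdir -p pics; ls; cat > h.py <<'E'
import numpy as np, cv2
from cell import observe, eyes, arm
def snap(n,f):
    p=eyes.camera_params(n); im=eyes.camera(n)
    cv2.imwrite('pics/'+f+'.png',cv2.cvtColor(np.asarray(im),cv2.COLOR_RGB2BGR)); return np.asarray(im),p
def ray(p,uv):
    K=np.array(p['intrinsics'],float);k=float(p['k1'])
    uv=np.asarray(uv,float).reshape(-1,1,2)
    n=cv2.undistortPoints(uv,K,np.array([k,0,0,0,0.])).reshape(-1,2)
    R,_=cv2.Rodrigues(np.array(p['rvec'],float)); t=np.array(p['tvec'],float).reshape(3)
    d=np.c_[n,np.ones(len(n))]@R
    return -R.T@t,d
def plane(p,uv,z):
    c,d=ray(p,uv); return c+d*((z-c[2])/d[:,2])[:,None]
def proj(p,X):
    K=np.array(p['intrinsics'],float);k=float(p['k1'])
    q,_=cv2.projectPoints(np.asarray(X,float).reshape(-1,1,3),np.array(p['rvec'],float),np.array(p['tvec'],float),K,np.array([k,0,0,0,0.]))
    return q.reshape(-1,2)
E
python3 - <<'E'
from h import *
print(observe())
for n in('top','side','wrist'):
    im,p=snap(n,n+'0'); print(n,p)
E
```

```text
pics
{'clock': 0.0, 'qpos': array([-1.38599714e+00,  1.50982319e-01,  1.43800111e+00, -5.20580203e-06,
        1.55377980e+00, -1.33980833e-01]), 'joint_vel': array([-0.0011641 , -0.00107461,  0.0001706 ,  0.00169549, -0.00097801,
        0.00035292]), 'tau': array([-5.55997558e-04, -7.13052821e+01, -5.70869386e+01, -1.07600690e-04,
        9.03698296e-03,  6.95637391e-05]), 'eef_pos': array([ 180.15506405, -545.79476957,  221.19245033]), 'orientation': array([[ 9.49618464e-01,  3.13408239e-01, -2.20208897e-04],
       [ 3.13408280e-01, -9.49617780e-01,  1.14968910e-03],
       [ 1.51207752e-04, -1.16078129e-03, -9.99999315e-01]]), 'force': array([-0.07669609,  0.41263225,  0.4980042 ]), 'moment': array([ 0.00438602,  0.0225761 , -0.01695649]), 'grip_width': 85.5614998424717}
top {'intrinsics': array([[420.8886532 ,   0.        , 314.37129161],
       [  0.        , 420.8886532 , 203.48847125],
       [  0.        ,   0.        ,   1.        ]]), 'k1': 0.02119562704171716, 'rvec': array([ 2.14727386, -2.19785408,  0.05097714]), 'tvec': array([  85.39997071,  556.91909098, 1269.35345367])}
side {'intrinsics': array([[398.45278432,   0.        , 321.05574731],
       [  0.        , 398.45278432, 201.39932099],
       [  0.        ,   0.        ,   1.        ]]), 'k1': -0.05948286423800485, 'rvec': array([ 0.74703261, -2.65455893,  1.06983429]), 'tvec': array([ 519.35450981,  233.28035165, 1125.31673522])}
wrist {'intrinsics': array([[333.34871149,   0.        , 317.55201874],
       [  0.        , 333.34871149, 198.70411644],
       [  0.        ,   0.        ,   1.        ]]), 'k1': -0.06321989828733024, 'rvec': array([-2.33573349,  1.68790999,  0.26132871]), 'tvec': array([-573.79307224,  -39.93384717,  378.93923532])}
```

View pics/top0.png

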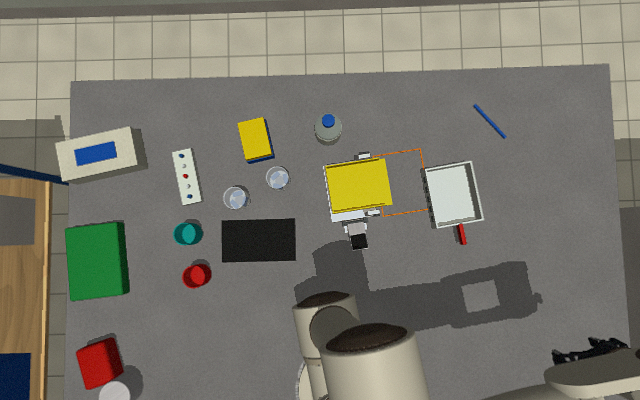

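View pics/side0.png

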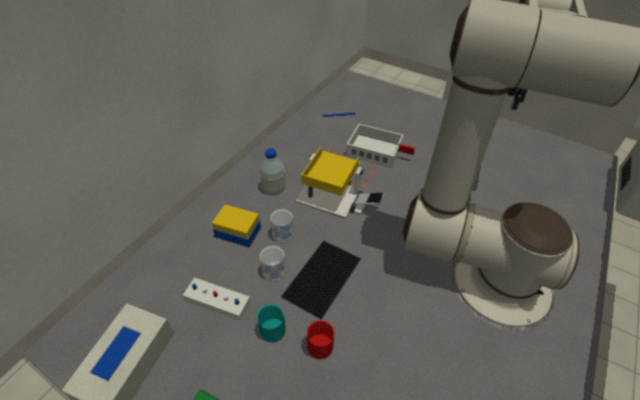

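View pics/wrist0.png

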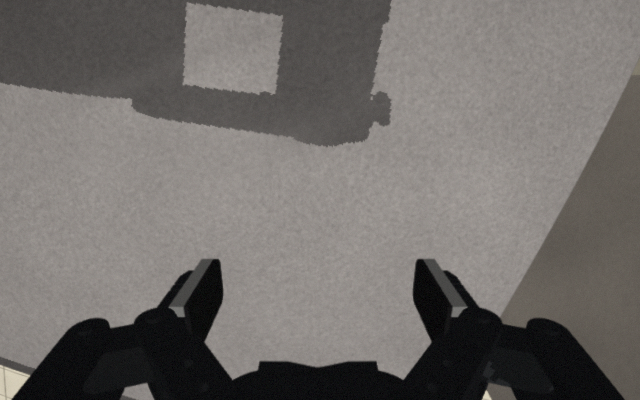

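The top view shows the basket at (453,194) with its red tab at (462,235), the pan at (360,186), the pedal at (358,236), jars at (236,197) and (277,178), and the mat at (258,240). I'll zoom in next.

```bash
python3 - <<'E'
from h import *
im=cv2.imread('pics/top0.png')
cv2.imwrite('pics/topz1.png',cv2.resize(im[140:260,310:510],None,fx=4,fy=4,interpolation=cv2.INTER_CUBIC))
cv2.imwrite('pics/topz2.png',cv2.resize(im[140:300,150:320],None,fx=3.7,fy=3.7,interpolation=cv2.INTER_CUBIC))
E
```

```text
(no output)
```

View pics/topz1.png

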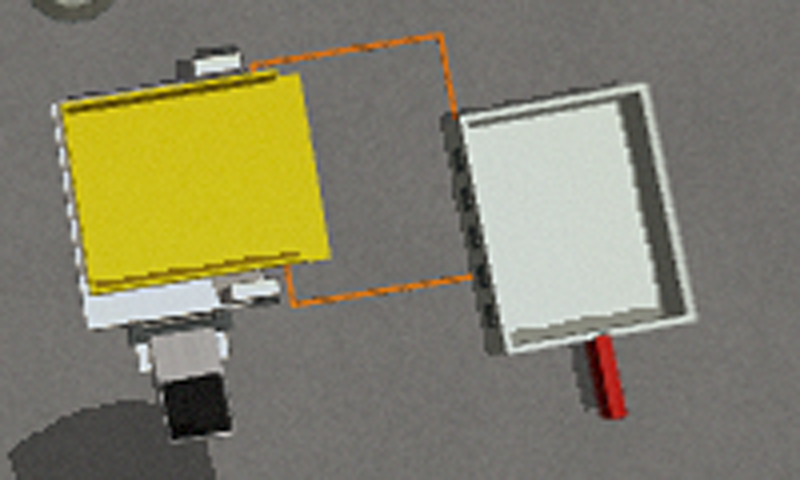

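View pics/topz2.png

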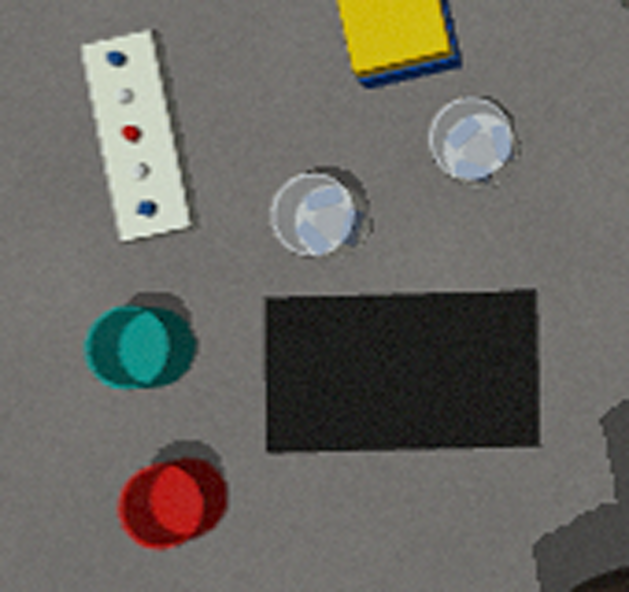

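```bash
cat > m.py <<'E'
from h import *
p=eyes.camera_params('top')
def z1(l): return [((x+.5)/4-.5+310,(y+.5)/4-.5+140) for x,y in l]
def z2(l): return [((x+.5)/3.7-.5+150,(y+.5)/3.7-.5+140) for x,y in l]
def show(n,P): print(n,np.round(P[:,:2],1).tolist())
c=ray(p,[(300,200)])[0]; print('cam',c)
B=plane(p,z1([(461,115),(647,85),(694,319),(510,353)]),55);show('basket',B);print(B.mean(0))
def ang(a,b): d=b-a;return np.degrees(np.arctan2(d[1],d[0])),np.hypot(*d[:2])
print(ang(B[3],B[0]),ang(B[2],B[1]))
T=plane(p,z1([(603,336),(614,415)]),60);show('tab',T);print(ang(T[1],T[0]))
D=plane(p,z1([(441,35),(293,305),(250,68),(470,277),(455,112)]),0);show('dock',D);print('dock c',(D[0]+D[1])/2,ang(D[1],D[0]),ang(D[0],D[4]),ang(D[1],D[3]),ang(D[2],D[0]))
P=plane(p,z1([(300,73),(328,259)]),95);show('spout',P);print(ang(P[1],P[0]))
P2=plane(p,z1([(63,107),(90,290)]),130);show('back',P2);print(ang(P2[1],P2[0]))
J=plane(p,z2([(313,214),(471,139)]),80);show('jars',J)
M=plane(p,z2([(266,298),(536,290),(540,446),(267,452)]),3);show('mat',M);print(M.mean(0),ang(M[3],M[0]))
R=plane(p,z1([(165,381),(225,373),(231,433),(172,440)]),64);show('pad',R);print(R.mean(0))
E
python3 m.py
```

```text
cam [ 465.71703264   41.28741087 1307.71297097]
basket [[653.1, -259.8], [671.8, -397.3], [497.5, -422.9], [475.6, -288.3]]
[ 574.5132521 -342.1076247   55.       ]
(np.float64(9.118888787047489), np.float64(179.8482895912923)) (np.float64(8.357078134301643), np.float64(176.13811774480482))
tab [[486.5, -354.9], [428.8, -360.1]]
(np.float64(5.10538086008074), np.float64(57.93755974043877))
dock [[724.7, -260.1], [516.7, -138.2], [702.8, -111.0], [535.2, -274.8], [663.8, -268.5]]
dock c [ 620.6883496  -199.16339401    0.        ] (np.float64(-30.376216120223), np.float64(241.01478468372)) (np.float64(-172.11723307367095), np.float64(61.3909662409275)) (np.float64(-82.302993538056), np.float64(137.8209728279625)) (np.float64(-81.67088253448401), np.float64(150.67415359902105))
spout [[680.9, -135.9], [545.5, -151.3]]
(np.float64(6.498805903241615), np.float64(136.33679440279732))
back [[655.1, 36.4], [525.4, 20.6]]
(np.float64(6.928659390320784), np.float64(130.60102165304946))
jars [[577.9, 306.3], [634.7, 179.5]]
mat [[515.0, 363.2], [516.4, 135.6], [386.4, 134.7], [386.3, 363.1]]
[451.00631021 249.12369369   3.        ] (np.float64(0.04900111916484623), np.float64(128.65058115699094))
pad [[460.5, -33.9], [465.4, -78.0], [421.5, -81.0], [417.3, -37.8]]
[441.21226857 -57.68192608  64.        ]
```

Measured: dock at (621,-199), turned 7.9°; basket at (575,-342), turned about 8.7°; tab point at about (441,-361). I'll move above the tab first.

```bash
python3 -m creep '[{"linear":[26.1,18.5,-5],"dr":[0,0,-0.165],"jaw":0.5},{"linear":[26.1,18.5,-5],"dr":[0,0,-0.165],"jaw":0.5},{"linear":[26.1,18.5,-5],"dr":[0,0,-0.165],"jaw":0.5},{"linear":[26.1,18.5,-5],"dr":[0,0,-0.165],"jaw":0.5},{"linear":[26.1,18.5,-5],"dr":[0,0,-0.165],"jaw":0.5},{"linear":[26.1,18.5,-5],"dr":[0,0,-0.165],"jaw":0.5},{"linear":[26.1,18.5,-5],"dr":[0,0,-0.165],"jaw":0.5},{"linear":[26.1,18.5,-5],"dr":[0,0,-0.165],"jaw":0.5},{"linear":[26.1,18.5,-5],"dr":[0,0,-0.165],"jaw":0.5},{"linear":[26.1,18.5,-5],"dr":[0,0,-0.165],"jaw":0.5},{"linear":[26.1,18.5,-5],"dr":[0,0,-0.165],"jaw":0.5}]' 40
python3 - <<'E'
from h import *
s=observe(); im,p=snap('wrist','w1'); c=ray(p,[(320,200)]); R=s['orientation']
print(s['eef_pos'],R.T@(c[0]-s['eef_pos']),R.T@c[1][0],s['grip_width'],s['clock'])
print(proj(p,[[441,-361,60],[486,-355,60]]))
E
```

```text
clock: 1.25
eef_pos: [440.5, -361.6, 171.5]
orientation: [[0.988, 0.152, 0.0], [0.152, -0.988, 0.001], [0.0, -0.001, -1.0]]
force: [0.4, -0.2, 0.3]
grip_width: 42.2
[ 440.45725104 -361.5858067   171.52968923] [  76.42078749   -0.87661532 -151.80979143] [-0.30562149  0.00802699  0.95215551] 42.201689289920196 1.25
[[317.87491029 189.90492559]
 [319.06932693 134.16678149]]
```

View pics/w1.png

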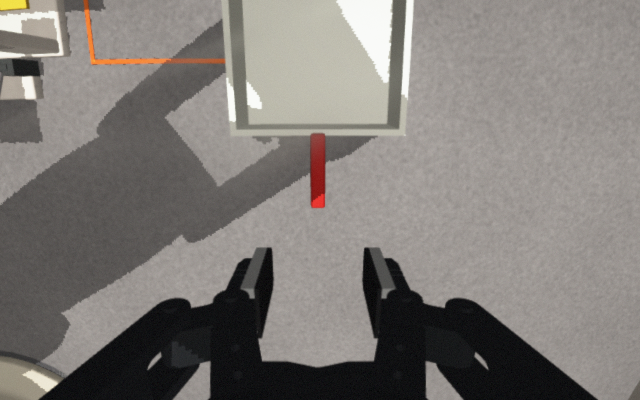

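The wrist picture shows the red tab centred at (318,170), with the fingers astride it and well aligned. Next I descend and grip.

```bash
python3 -m creep '[{"linear":[0,0,-5],"dr":[0,0,0],"jaw":0.5},{"linear":[0,0,-9],"dr":[0,0,0],"jaw":0.5},{"linear":[0,0,-12],"dr":[0,0,0],"jaw":0.5},{"linear":[0,0,-12.4],"dr":[0,0,0],"jaw":0.5},{"linear":[0,0,-12.4],"dr":[0,0,0],"jaw":0},{"linear":[0,0,-12.4],"dr":[0,0,0],"jaw":0},{"linear":[0,0,-12.4],"dr":[0,0,0],"jaw":0},{"linear":[0,0,-12.4],"dr":[0,0,0],"jaw":0},{"linear":[0,0,-12.4],"dr":[0,0,0],"jaw":0}]' 60
```

```text
clock: 2.2
eef_pos: [441.1, -362.5, 49.6]
orientation: [[0.988, 0.152, 0.002], [0.152, -0.988, -0.002], [0.002, 0.002, -1.0]]
force: [-2.5, -1.5, 7.6]
grip_width: 7.2
```

```bash
python3 - <<'E'
from h import *
snap('wrist','w2'); s=observe(); print(s['eef_pos'],s['force'],s['grip_width'])
im,p=snap('top','t2'); cv2.imwrite('pics/t2z.png',cv2.resize(cv2.cvtColor(im[140:260,310:510],cv2.COLOR_RGB2BGR),None,fx=4,fy=4,interpolation=cv2.INTER_CUBIC))
E
```

```text
[ 441.06549017 -362.47367916   49.58415781] [-2.57945384 -0.2766571   7.56152937] 7.63239037813029
```

View pics/w2.png

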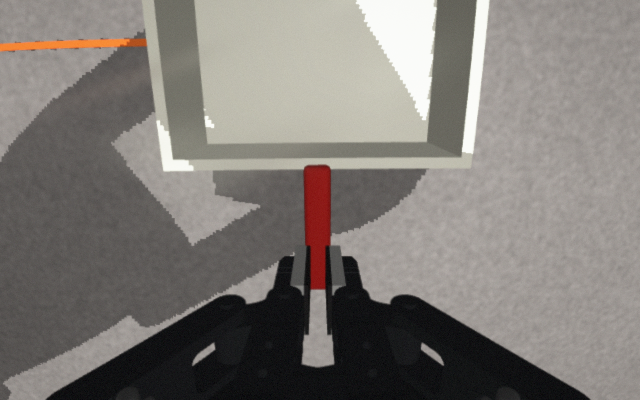

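View pics/t2z.png

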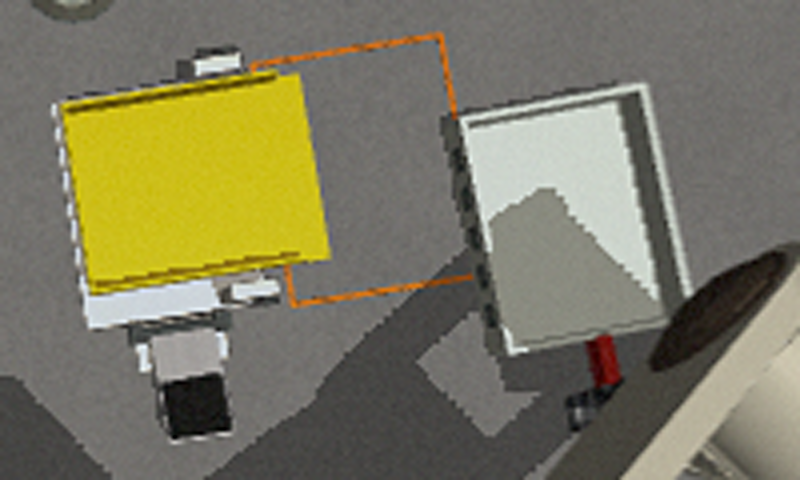

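The tab sits between the pads with the basket still square at the outline edge. I'll drag along the dock's x first, then in along its y.

```bash
python3 -m creep '[{"linear":[1.6,0.2,0.05],"dr":[0,0,0],"jaw":0},{"linear":[3.2,0.45,0.05],"dr":[0,0,0],"jaw":0},{"linear":[4.8,0.7,0.05],"dr":[0,0,-0.005],"jaw":0},{"linear":[6.4,0.9,0.05],"dr":[0,0,-0.01],"jaw":0},{"linear":[6.2,2.6,0.05],"dr":[0,0,-0.01],"jaw":0},{"linear":[5.9,4.6,0.05],"dr":[0,0,-0.01],"jaw":0},{"linear":[5.6,6.6,0.05],"dr":[0,0,-0.01],"jaw":0},{"linear":[5.3,8.6,0.05],"dr":[0,0,-0.01],"jaw":0},{"linear":[5.1,10.6,0.05],"dr":[0,0,-0.01],"jaw":0},{"linear":[4.8,12.5,0.05],"dr":[0,0,-0.01],"jaw":0},{"linear":[4.6,14.3,0.05],"dr":[0,0,-0.01],"jaw":0},{"linear":[4.6,14.3,0.05],"dr":[0,0,-0.01],"jaw":0}]'
python3 - <<'E'
from h import *
snap('wrist','w3'); s=observe(); print(s['eef_pos'],s['force'],s['grip_width'])
im,p=snap('top','t3'); cv2.imwrite('pics/t3z.png',cv2.resize(cv2.cvtColor(im[140:260,310:510],cv2.COLOR_RGB2BGR),None,fx=4,fy=4,interpolation=cv2.INTER_CUBIC))
E
```

```text
clock: 3.5
eef_pos: [486.9, -217.2, 50.2]
orientation: [[0.99, 0.144, 0.002], [0.144, -0.99, -0.001], [0.002, 0.002, -1.0]]
force: [-0.4, -0.4, -1.7]
grip_width: 6.5
[ 487.21417605 -218.43129956   50.3011356 ] [-0.32168289 -0.52554634 -1.47879429] 6.665225244631069
```

View pics/w3.png

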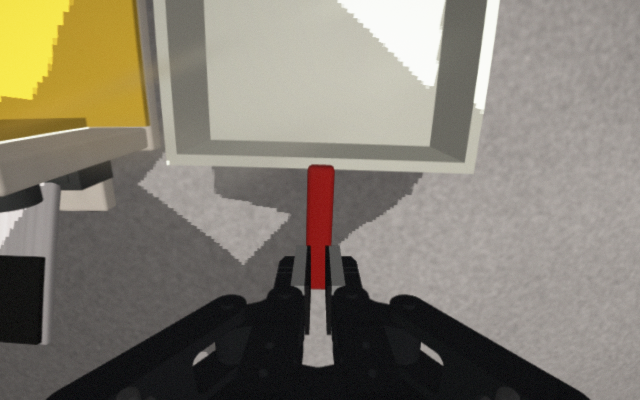

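View pics/t3z.png

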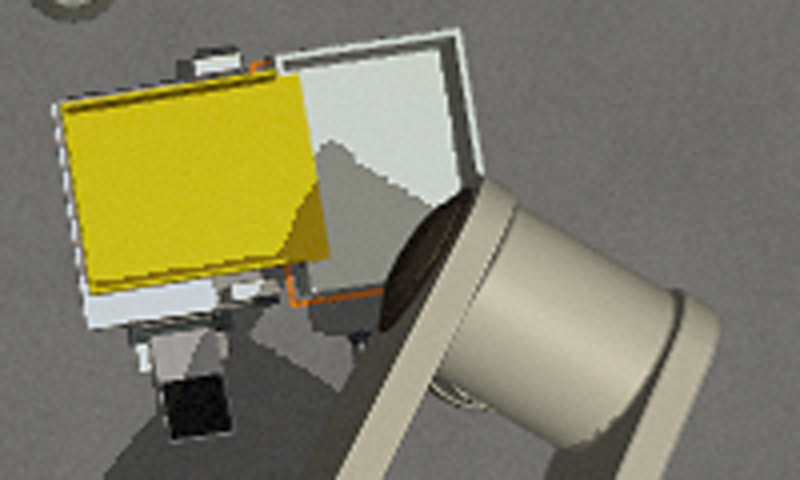

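```bash
python3 - <<'E'
from h import *
p=eyes.camera_params('top')
f=lambda l:[((x+.5)/4-.5+310,(y+.5)/4-.5+140) for x,y in l]
print(plane(p,f([(459,31),(282,64),(310,298),(482,170)]),55))
pw=eyes.camera_params('wrist')
print(plane(pw,[(168,165),(476,170)],55), plane(pw,[(319,168)],60))
E
```

```text
[[ 716.39489764 -260.86351649   55.        ]
 [ 695.21409859 -128.55865519   55.        ]
 [ 519.47452482 -143.38545005   55.        ]
 [ 611.56951125 -273.60663473   55.        ]]
[[ 522.89926836 -144.62627744   55.        ]
 [ 540.66627742 -284.08615505   55.        ]] [[ 532.18274922 -212.54357448   60.        ]]
```

Basket corners agree with the target to about 3 mm, so I release it and rise.

```bash
python3 -m creep '[{"linear":[0,0,0],"dr":[0,0,0],"jaw":0.4},{"linear":[0,0,0],"dr":[0,0,0],"jaw":0.4},{"linear":[0,0,0],"dr":[0,0,0],"jaw":0.4},{"linear":[0,0,5],"dr":[0,0,0],"jaw":0.4},{"linear":[0,0,10],"dr":[0,0,0],"jaw":0.6},{"linear":[0,0,15],"dr":[0,0,0],"jaw":1},{"linear":[0,0,20],"dr":[0,0,0],"jaw":1},{"linear":[2,5,20],"dr":[0,0,0],"jaw":1},{"linear":[4,10,20],"dr":[0,0,0],"jaw":1},{"linear":[6,15,20],"dr":[0,0,0],"jaw":1},{"linear":[8,20,20],"dr":[0,0,0],"jaw":1},{"linear":[10,25,20],"dr":[0,0,0],"jaw":1}]'
python3 -m creep '[{"linear":[1,5,0],"dr":[0,0,0],"jaw":1},{"linear":[2,10,0],"dr":[0,0,0],"jaw":1},{"linear":[3,14.7,0],"dr":[0,0,0],"jaw":1},{"linear":[4,14.7,0],"dr":[0,0,0],"jaw":1},{"linear":[4,14.7,0],"dr":[0,0,0],"jaw":1},{"linear":[4,14.7,0],"dr":[0,0,0],"jaw":1}]'
python3 - <<'E'
from h import *
s=observe();im,p=snap('wrist','w4');  print(s['eef_pos'],s['force'],s['grip_width'])
print(proj(p,[[634.7,179.5,80],[634.7+33.5,179.5,80],[634.7,179.5+33.5,80]]))
im,p=snap('top','t4'); cv2.imwrite('pics/t4z.png',cv2.resize(cv2.cvtColor(im[140:260,310:510],cv2.COLOR_RGB2BGR),None,fx=4,fy=4,interpolation=cv2.INTER_CUBIC))
E
```

```text
clock: 4.8
eef_pos: [580.7, 14.7, 250.4]
orientation: [[0.99, 0.142, 0.003], [0.142, -0.99, -0.002], [0.002, 0.003, -1.0]]
force: [0.4, 0.1, 0.5]
grip_width: 85.5
clock: 5.4
eef_pos: [620.6, 160.7, 250.1]
orientation: [[0.99, 0.142, 0.002], [0.142, -0.99, -0.003], [0.002, 0.003, -1.0]]
force: [-0.7, -0.4, -0.4]
grip_width: 85.5
[620.64815863 160.66117526 250.07725766] [-0.73551065 -0.41833901 -0.38862219] 85.50372014152951
[[300.60145761 157.82930137]
 [305.12021204 123.27388273]
 [266.46423653 153.0738016 ]]
```

View pics/w4.png

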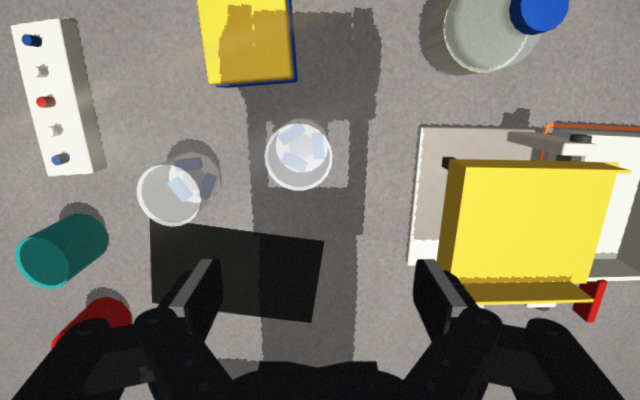

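View pics/t4z.png

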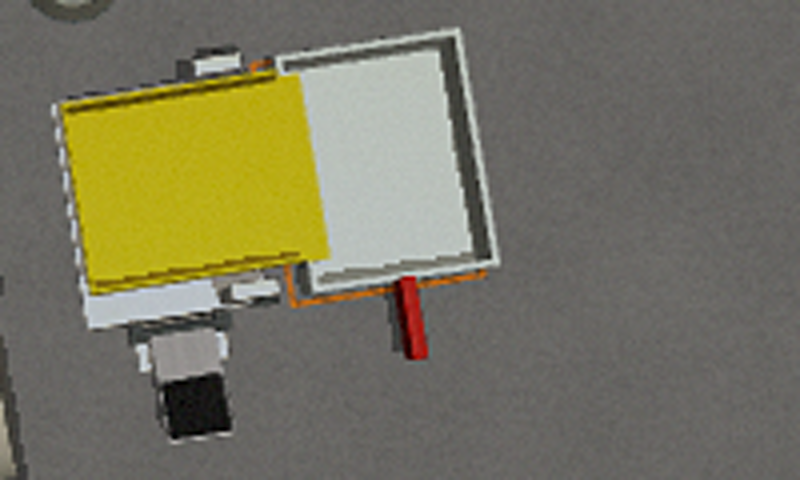

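The basket sits square in the outline. In the wrist view the jar's top is at about (298,155), close to the prediction of (300.6,157.8).

```bash
python3 - <<'E'
from h import *
p=eyes.camera_params('wrist'); im=cv2.imread('pics/w4.png')
g=cv2.cvtColor(im,cv2.COLOR_BGR2GRAY)
c=cv2.HoughCircles(cv2.medianBlur(g,3),cv2.HOUGH_GRADIENT,1,40,param1=100,param2=25,minRadius=28,maxRadius=38)
for a in c[0]:
    print(a,plane(p,[a[:2]],80))
E
```

```text
[297.5 156.5  34. ] [[635.48386494 182.31458431  80.        ]]
[171.5 190.5  35.2] [[583.3163397  305.20942935  80.        ]]
[490.5  36.5  33. ] [[770.34172445  23.08247622  80.        ]]
```

```bash
python3 -m creep '[{"linear":[1.45,2.08,0],"dr":[0,0,0],"jaw":1},{"linear":[1.45,2.08,-4],"dr":[0,0,0],"jaw":1},{"linear":[1.45,2.08,-8],"dr":[0,0,0],"jaw":1},{"linear":[1.45,2.08,-12],"dr":[0,0,0],"jaw":1},{"linear":[1.45,2.08,-16],"dr":[0,0,0],"jaw":1},{"linear":[1.45,2.08,-19],"dr":[0,0,0],"jaw":1},{"linear":[1.45,2.08,-20.2],"dr":[0,0,0],"jaw":1},{"linear":[1.45,2.08,-20.2],"dr":[0,0,0],"jaw":0.5},{"linear":[1.45,2.08,-20.2],"dr":[0,0,0],"jaw":0.5},{"linear":[1.45,2.08,-20.2],"dr":[0,0,0],"jaw":0.5},{"linear":[1.45,2.08,-20.2],"dr":[0,0,0],"jaw":0.5},{"linear":[1.45,2.08,-20.2],"dr":[0,0,0],"jaw":0.5}]' 80
python3 - <<'E'
from h import *
s=observe();im,p=snap('wrist','w5');  print(s['eef_pos'],s['force'],s['grip_width'])
E
```

```text
clock: 6.7
eef_pos: [635.9, 181.1, 50.2]
orientation: [[0.99, 0.141, 0.005], [0.141, -0.99, -0.002], [0.005, 0.003, -1.0]]
force: [0.1, -0.4, 8.1]
grip_width: 64.1
[635.89242417 181.07214348  50.19520434] [ 0.08025761 -0.44649638  8.0652294 ] 64.12720198825866
```

View pics/w5.png

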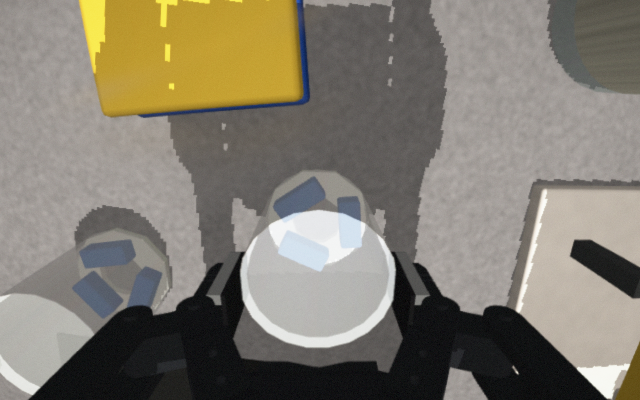

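Both jars hold three bars each, and this one is gripped centred. I lift it gently and measure the weight.

```bash
python3 -m creep '[{"linear":[0,0,0.3],"dr":[0,0,0],"jaw":0.5},{"linear":[0,0,1],"dr":[0,0,0],"jaw":0.5},{"linear":[0,0,2.2],"dr":[0,0,0],"jaw":0.5},{"linear":[0,0,4],"dr":[0,0,0],"jaw":0.5},{"linear":[0,0,6.2],"dr":[0,0,0],"jaw":0.5},{"linear":[0,0,8.6],"dr":[0,0,0],"jaw":0.5},{"linear":[0,0,11],"dr":[0,0,0],"jaw":0.5},{"linear":[0,0,13.4],"dr":[0,0,0],"jaw":0.5},{"linear":[0,0,15.4],"dr":[0,0,0],"jaw":0.5},{"linear":[0,0,16.6],"dr":[0,0,0],"jaw":0.5},{"linear":[0,0,17],"dr":[0,0,0],"jaw":0.5},{"linear":[0,0,17],"dr":[0,0,0],"jaw":0.5}]'
python3 -m creep '[{"linear":[0,0,0],"dr":[0,0,0],"jaw":0.5},{"linear":[0,-0.4,0],"dr":[0,0,0],"jaw":0.5},{"linear":[-0.2,-1.4,0],"dr":[0,0,0],"jaw":0.5},{"linear":[-0.5,-3,0],"dr":[0,0,0],"jaw":0.5},{"linear":[-0.8,-5.2,0],"dr":[0,0,0],"jaw":0.5},{"linear":[-1.2,-7.6,0],"dr":[0,0,0],"jaw":0.5},{"linear":[-1.6,-10,0],"dr":[0,0,0],"jaw":0.5},{"linear":[-2,-12.5,0],"dr":[0,0,0],"jaw":0.5},{"linear":[-2.4,-15,0],"dr":[0,0,0],"jaw":0.5},{"linear":[-2.8,-17.3,0],"dr":[0,0,0],"jaw":0.5},{"linear":[-3.2,-19.2,0],"dr":[0,0,0],"jaw":0.5},{"linear":[-3.5,-20.6,0],"dr":[0,0,0],"jaw":0.5}]'
python3 -m creep '[{"linear":[-0.2,-0.8,0],"dr":[0,0,0],"jaw":0.5},{"linear":[-0.2,-1,-0.3],"dr":[0,0,0],"jaw":0.5},{"linear":[-0.2,-1,-1.2],"dr":[0,0,0],"jaw":0.5},{"linear":[-0.2,-1,-2.2],"dr":[0,0,0],"jaw":0.5},{"linear":[-0.2,-1,-2.8],"dr":[0,0,0],"jaw":0.5},{"linear":[-0.2,-1,-3],"dr":[0,0,0],"jaw":0.5},{"linear":[-0.2,-1,-3],"dr":[0,0,0],"jaw":0.5}]'
python3 - <<'E'
from h import *
s=observe();im,p=snap('wrist','w6');  print(s['eef_pos'],s['force'],s['grip_width'])
E
```

```text
clock: 7.95
eef_pos: [635.9, 181.1, 220.3]
orientation: [[0.99, 0.141, 0.005], [0.141, -0.99, -0.002], [0.005, 0.003, -1.0]]
force: [0.1, -0.6, -3.4]
grip_width: 64.7
clock: 9.15
eef_pos: [600.1, -27.2, 220.3]
orientation: [[0.99, 0.139, 0.005], [0.139, -0.99, -0.003], [0.005, 0.003, -1.0]]
force: [0.3, 0.3, -3.2]
grip_width: 64.7
clock: 9.85
eef_pos: [598.0, -36.8, 189.9]
orientation: [[0.99, 0.14, 0.005], [0.14, -0.99, -0.002], [0.004, 0.003, -1.0]]
force: [-0.1, -2.0, -3.1]
grip_width: 64.5
[598.03963886 -36.80794179 189.8521549 ] [-0.12914254 -1.95753293 -3.09169535] 64.45786325944742
```

View pics/w6.png

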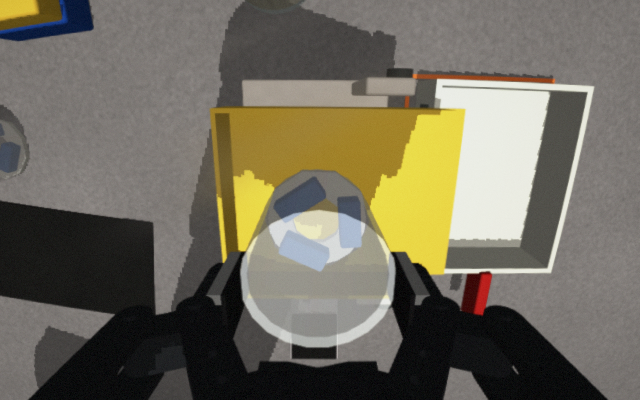

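The jar with three bars is over the pan, and the mouth at (315,225) projects within the floor. I begin rocking in a cone.

```bash
python3 -m creep '[{"linear":[0,-0.6,0],"dr":[0.15,0,0],"jaw":0.5},{"linear":[0,-1.2,0],"dr":[0.3,0,0],"jaw":0.5},{"linear":[0,-1.9,0],"dr":[0.45,0,0],"jaw":0.5},{"linear":[0,-2.5,0],"dr":[0.6,0,0],"jaw":0.5},{"linear":[0.6,-2.4,0],"dr":[0.58,0.15,0],"jaw":0.5},{"linear":[1.2,-2.2,0],"dr":[0.52,0.3,0],"jaw":0.5},{"linear":[1.8,-1.8,0],"dr":[0.42,0.42,0],"jaw":0.5},{"linear":[2.2,-1.2,0],"dr":[0.3,0.52,0],"jaw":0.5},{"linear":[2.4,-0.6,0],"dr":[0.15,0.58,0],"jaw":0.5},{"linear":[2.5,0,0],"dr":[0,0.6,0],"jaw":0.5},{"linear":[1.2,0,0],"dr":[0,0.45,0],"jaw":0.5},{"linear":[0,0,0],"dr":[0,0,0],"jaw":0.5}]'
python3 -m creep '[{"linear":[0,0,0],"dr":[0,0,0],"jaw":0.5}]'
python3 - <<'E'
from h import *
s=observe();im,p=snap('wrist','w7');  print(s['eef_pos'],s['orientation'].round(2),s['force'],s['grip_width'])
E
```

```text
clock: 11.1
eef_pos: [600.1, -35.3, 187.0]
orientation: [[0.942, 0.137, -0.305], [0.143, -0.99, -0.003], [-0.302, -0.041, -0.952]]
force: [0.2, -0.5, -1.0]
grip_width: 64.4
clock: 11.2
eef_pos: [597.3, -34.3, 189.5]
orientation: [[0.944, 0.138, -0.298], [0.144, -0.99, -0.004], [-0.296, -0.039, -0.954]]
force: [-0.1, 0.6, -0.7]
grip_width: 64.2
[597.27888814 -34.30968062 189.49999156] [[ 0.94  0.14 -0.3 ]
 [ 0.14 -0.99 -0.  ]
 [-0.3  -0.04 -0.95]] [-0.08113708  0.56492903 -0.71683334] 64.24678678790916
```

View pics/w7.png

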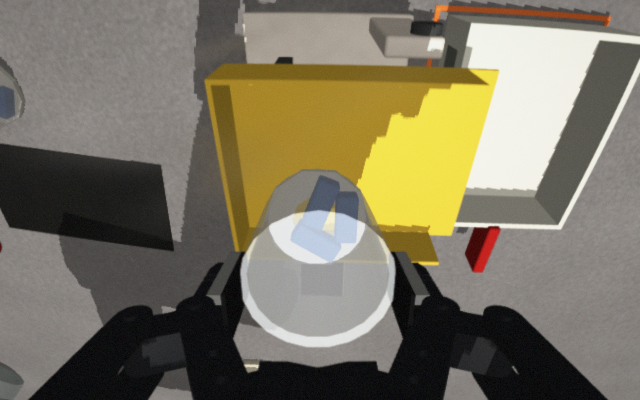

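```bash
python3 -m creep '[{"linear":[0,0,0],"dr":[0,-0.15,0],"jaw":0.5},{"linear":[0,0,0],"dr":[0,-0.3,0],"jaw":0.5},{"linear":[0,0,0],"dr":[0,-0.3,0],"jaw":0.5}]'
python3 -m creep '[{"linear":[0,0.6,0],"dr":[-0.15,0,0],"jaw":0.5},{"linear":[0,1.2,0],"dr":[-0.3,0,0],"jaw":0.5},{"linear":[0,1.9,0],"dr":[-0.45,0,0],"jaw":0.5},{"linear":[0,2.5,0],"dr":[-0.6,0,0],"jaw":0.5},{"linear":[-0.6,2.4,0],"dr":[-0.58,-0.15,0],"jaw":0.5},{"linear":[-1.2,2.2,0],"dr":[-0.52,-0.3,0],"jaw":0.5},{"linear":[-1.8,1.8,0],"dr":[-0.42,-0.42,0],"jaw":0.5},{"linear":[-2.2,1.2,0],"dr":[-0.3,-0.52,0],"jaw":0.5},{"linear":[-2.4,0.6,0],"dr":[-0.15,-0.58,0],"jaw":0.5},{"linear":[-2.5,0,0],"dr":[0,-0.6,0],"jaw":0.5},{"linear":[-1.9,0,0],"dr":[0,-0.45,0],"jaw":0.5},{"linear":[-1.2,0,0],"dr":[0,-0.3,0],"jaw":0.5}]'
python3 -m creep '[{"linear":[0.6,0,0],"dr":[0,0.15,0],"jaw":0.5},{"linear":[1.2,0,0],"dr":[0,0.3,0],"jaw":0.5},{"linear":[1.2,0,0],"dr":[0,0.3,0],"jaw":0.5}]'
python3 - <<'E'
from h import *
s=observe();im,p=snap('wrist','w8');  print(s['eef_pos'],s['orientation'].round(2),s['force'],s['grip_width'])
E
```

```text
clock: 11.55
eef_pos: [597.5, -34.5, 189.9]
orientation: [[0.99, 0.143, -0.002], [0.143, -0.99, -0.004], [-0.003, 0.003, -1.0]]
force: [-0.3, 0.8, -1.9]
grip_width: 64.8
clock: 12.75
eef_pos: [585.4, -36.7, 191.4]
orientation: [[0.948, 0.134, 0.288], [0.14, -0.99, 0.0], [0.285, 0.04, -0.958]]
force: [1.1, -1.2, -1.4]
grip_width: 64.6
clock: 13.05
eef_pos: [600.2, -37.4, 188.7]
orientation: [[0.99, 0.139, -0.021], [0.139, -0.99, 0.001], [-0.021, -0.004, -1.0]]
force: [0.6, 0.1, -4.0]
grip_width: 64.5
[600.20984147 -37.436705   188.68943578] [[ 0.99  0.14 -0.02]
 [ 0.14 -0.99  0.  ]
 [-0.02 -0.   -1.  ]] [ 0.56974738  0.06496337 -3.95075794] 64.53864739629097
```

View pics/w8.png

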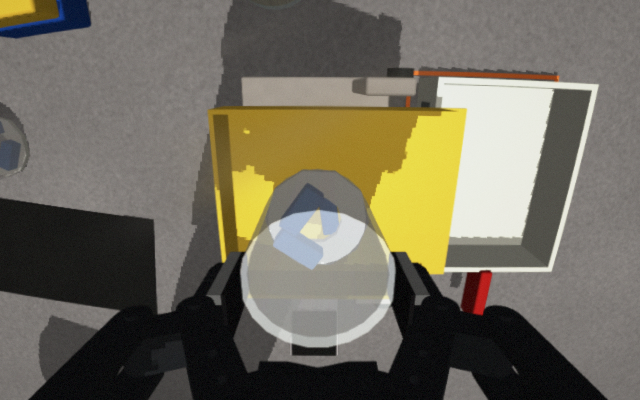

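```bash
python3 -m creep '[{"linear":[0,0,0],"dr":[0,0,0],"jaw":0.5},{"linear":[0,0,0],"dr":[0,0,0],"jaw":0.5},{"linear":[0,0,0],"dr":[0,0,0],"jaw":0.5},{"linear":[0,0,0],"dr":[0,0,0],"jaw":0.5}]'
python3 - <<'E'
from h import *
im,p=snap('wrist','w9'); cv2.imwrite('pics/w9z.png',cv2.resize(cv2.cvtColor(im[100:350,200:470],cv2.COLOR_RGB2BGR),None,fx=2.2,fy=2.2))
im,p=snap('top','t9'); cv2.imwrite('pics/t9z.png',cv2.resize(cv2.cvtColor(im[140:260,310:510],cv2.COLOR_RGB2BGR),None,fx=4,fy=4,interpolation=cv2.INTER_CUBIC))
E
```

```text
clock: 13.5
eef_pos: [599.2, -37.1, 190.2]
orientation: [[0.99, 0.14, -0.014], [0.14, -0.99, 0.001], [-0.014, -0.003, -1.0]]
force: [0.3, -0.3, -2.8]
grip_width: 64.6
```

View pics/w9z.png

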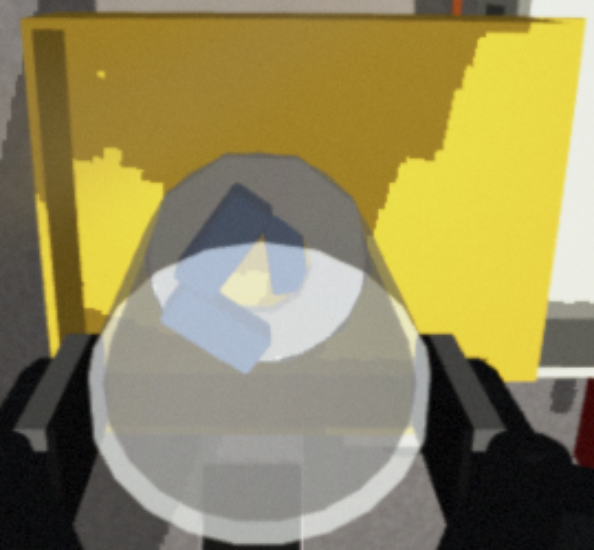

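View pics/t9z.png

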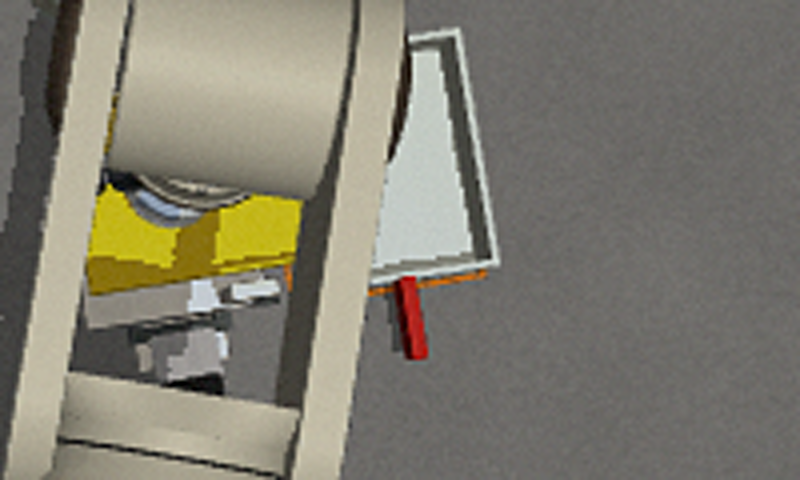

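All three bars are still in the jar, one of them half over the opening. Next are sharp shakes along the pan's x, slightly lower.

```bash
python3 -m creep '[{"linear":[0,0,-0.8],"dr":[0,0,0],"jaw":0.5},{"linear":[2.2,0.3,-0.8],"dr":[0,0,0],"jaw":0.5},{"linear":[-2.2,-0.3,-0.8],"dr":[0,0,0],"jaw":0.5},{"linear":[2.2,0.3,-0.8],"dr":[0,0,0],"jaw":0.5},{"linear":[-2.2,-0.3,-0.8],"dr":[0,0,0],"jaw":0.5},{"linear":[2.2,0.3,-0.8],"dr":[0,0,0],"jaw":0.5},{"linear":[-2.2,-0.3,-0.8],"dr":[0,0,0],"jaw":0.5},{"linear":[2.2,0.3,-0.8],"dr":[0,0,0],"jaw":0.5},{"linear":[0,0,-0.8],"dr":[0,0,0],"jaw":0.5},{"linear":[0,0,0],"dr":[0,0,0],"jaw":0.5},{"linear":[0,0,0],"dr":[0,0,0],"jaw":0.5},{"linear":[0,0,0],"dr":[0,0,0],"jaw":0.5}]'
python3 - <<'E'
from h import *
im,p=snap('wrist','w10'); print(observe()['force']);cv2.imwrite('pics/w10z.png',cv2.resize(cv2.cvtColor(im[100:350,200:470],cv2.COLOR_RGB2BGR),None,fx=2.2,fy=2.2))
E
```

```text
clock: 14.8
eef_pos: [599.7, -37.2, 190.9]
orientation: [[0.99, 0.14, -0.012], [0.14, -0.99, 0.0], [-0.012, -0.002, -1.0]]
force: [0.2, 0.5, -2.0]
grip_width: 64.5
[-0.50645459 -1.13655082 -2.256152  ]
```

View pics/w10z.png

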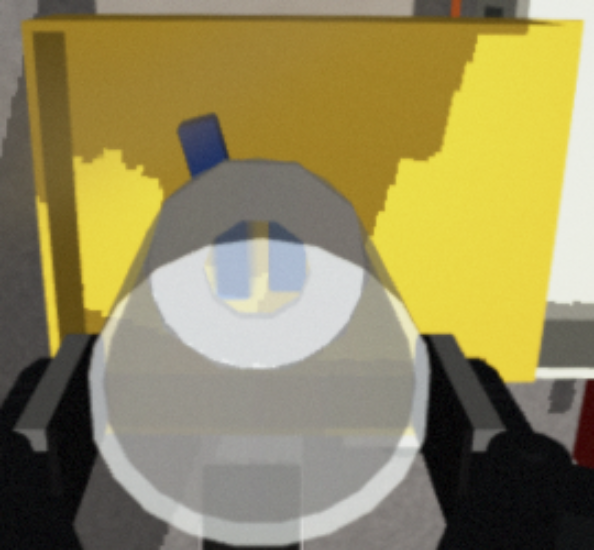

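The jar is empty; one bar is visible at (205,145) in the crop and two through the mouth. I take it to the mat.

```bash
python3 -m creep '[{"linear":[0,0,2],"dr":[0,0,0],"jaw":0.5},{"linear":[0,0,5],"dr":[0,0,0],"jaw":0.5},{"linear":[-1,3,5],"dr":[0,0,0],"jaw":0.5},{"linear":[-3,7,5],"dr":[0,0,0],"jaw":0.5},{"linear":[-6,11,5],"dr":[0,0,0],"jaw":0.5},{"linear":[-9,15,5],"dr":[0,0,0],"jaw":0.5},{"linear":[-12,19,5],"dr":[0,0,0],"jaw":0.5},{"linear":[-14,21.5,5],"dr":[0,0,0],"jaw":0.5},{"linear":[-14.9,22.2,2],"dr":[0,0,0],"jaw":0.5},{"linear":[-14.9,22.2,-2],"dr":[0,0,0],"jaw":0.5},{"linear":[-14.9,22.2,-6],"dr":[0,0,0],"jaw":0.5},{"linear":[-14.9,22.2,-6],"dr":[0,0,0],"jaw":0.5}]'
python3 - <<'E'
from h import *
s=observe();im,p=snap('wrist','w11');  print(s['eef_pos'],s['force'])
im,p=snap('top','t11'); cv2.imwrite('pics/t11z.png',cv2.resize(cv2.cvtColor(im[140:260,310:510],cv2.COLOR_RGB2BGR),None,fx=4,fy=4,interpolation=cv2.INTER_CUBIC))
E
```

```text
clock: 16.05
eef_pos: [448.3, 184.5, 126.8]
orientation: [[0.99, 0.14, -0.019], [0.14, -0.99, -0.001], [-0.019, -0.002, -1.0]]
force: [-1.5, -0.5, -0.9]
grip_width: 64.1
[448.29053195 184.52774888 126.77560847] [-1.51618748 -0.52233915 -0.93562157]
```

View pics/w11.png

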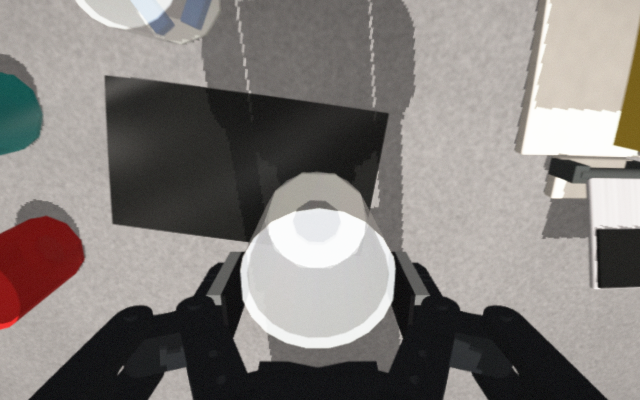

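View pics/t11z.png

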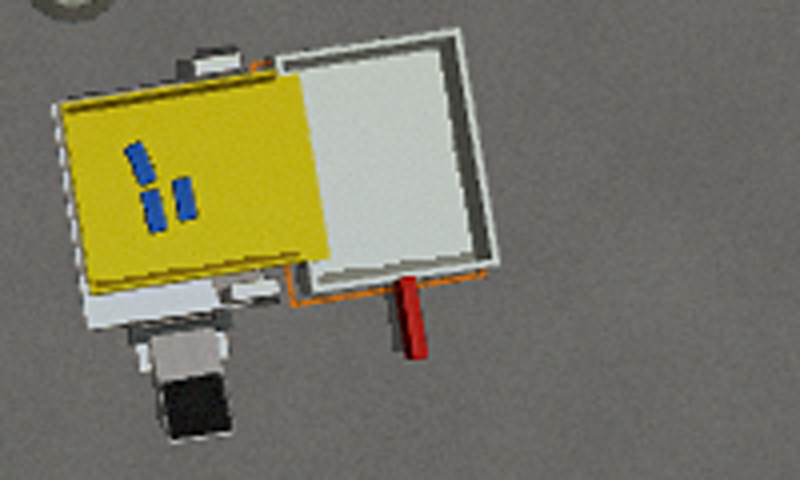

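The jar is empty and all three bars lie mid-pan. Lowering gently onto the mat.

```bash
python3 -m creep '[{"linear":[0.2,0,-2],"dr":[0,-0.018,0],"jaw":0.5},{"linear":[0.2,0,-4.5],"dr":[0,-0.018,0],"jaw":0.5},{"linear":[0.2,0,-6.2],"dr":[0,-0.018,0],"jaw":0.5},{"linear":[0.2,0,-6.8],"dr":[0,-0.018,0],"jaw":0.5},{"linear":[0.2,0,-7.1],"dr":[0,-0.018,0],"jaw":0.5},{"linear":[0.2,0,-7.2],"dr":[0,-0.018,0],"jaw":0.5},{"linear":[0.2,0,-7.2],"dr":[0,-0.018,0],"jaw":0.5},{"linear":[0.2,0,-7.2],"dr":[0,-0.018,0],"jaw":0.5}]'
```

```text
clock: 16.95
eef_pos: [453.3, 185.1, 60.7]
orientation: [[0.99, 0.14, 0.007], [0.14, -0.99, 0.001], [0.007, 0.0, -1.0]]
force: [-0.5, -1.1, -1.7]
grip_width: 64.2
```

```bash
python3 -m creep '[{"linear":[0,0,-0.2],"dr":[0,0,0],"jaw":0.5},{"linear":[0,0,-0.4],"dr":[0,0,0],"jaw":0.5},{"linear":[0,0,-0.5],"dr":[0,0,0],"jaw":0.5},{"linear":[0,0,-0.5],"dr":[0,0,0],"jaw":0.5}]'
python3 -m creep '[{"linear":[0,0,-0.1],"dr":[0,0,0],"jaw":0.5},{"linear":[0,0,-0.1],"dr":[0,0,0],"jaw":0.5}]'
```

```text
clock: 17.35
eef_pos: [453.2, 185.0, 55.5]
orientation: [[0.99, 0.14, 0.007], [0.14, -0.99, 0.001], [0.007, 0.0, -1.0]]
force: [0.2, -0.0, -1.0]
grip_width: 64.1
clock: 17.55
eef_pos: [453.1, 185.0, 54.3]
orientation: [[0.99, 0.14, 0.006], [0.14, -0.99, 0.001], [0.006, 0.0, -1.0]]
force: [0.2, -0.7, -2.2]
grip_width: 64.3
```

```bash
python3 -m creep '[{"linear":[0,0,-0.1],"dr":[0,0,0],"jaw":0.5},{"linear":[0,0,-0.15],"dr":[0,0,0],"jaw":0.5},{"linear":[0,0,-0.15],"dr":[0,0,0],"jaw":0.5}]'
```

```text
clock: 17.85
eef_pos: [453.5, 185.1, 53.9]
orientation: [[0.99, 0.14, 0.007], [0.14, -0.99, 0.001], [0.007, 0.0, -1.0]]
force: [-5.5, -1.7, 15.2]
grip_width: 64.4
```

Contact at 15 N. Releasing and heading to the second jar.

```bash
python3 -m creep '[{"linear":[0,0,0.1],"dr":[0,0,0],"jaw":1},{"linear":[0,0,0.1],"dr":[0,0,0],"jaw":1},{"linear":[0,0,0.1],"dr":[0,0,0],"jaw":1},{"linear":[0,0,3],"dr":[0,0,0],"jaw":1},{"linear":[0,0,8],"dr":[0,0,0],"jaw":1},{"linear":[0,0,13],"dr":[0,0,0],"jaw":1},{"linear":[0,0,18],"dr":[0,0,0],"jaw":1},{"linear":[3,3,20],"dr":[0,0,0],"jaw":1},{"linear":[6,6,20],"dr":[0,0,0],"jaw":1},{"linear":[9,9,20],"dr":[0,0,0],"jaw":1},{"linear":[12,10.5,20],"dr":[0,0,0],"jaw":1},{"linear":[12,10.5,20],"dr":[0,0,0],"jaw":1}]'
python3 - <<'E'
from h import *
s=observe();im,p=snap('wrist','w12');  print(s['eef_pos'],s['force'],s['clock'])
g=cv2.cvtColor(im,cv2.COLOR_RGB2GRAY)
c=cv2.HoughCircles(cv2.medianBlur(g,3),cv2.HOUGH_GRADIENT,1,40,param1=100,param2=25,minRadius=28,maxRadius=38)
for a in c[0]: print(a,plane(p,[a[:2]],80))
snap('top','t12')
E
```

```text
clock: 19.05
eef_pos: [575.6, 291.6, 251.4]
orientation: [[0.99, 0.14, 0.005], [0.14, -0.99, 0.0], [0.005, 0.001, -1.0]]
force: [0.3, -1.0, -0.5]
grip_width: 85.3
[575.59263445 291.57216466 251.44310039] [ 0.33836566 -0.99070851 -0.46310909] 19.05
[300.5 170.5  33. ] [[577.30167558 309.41833814  80.        ]]
[394.5 281.5  33. ] [[467.27499076 190.33219165  80.        ]]
```

View pics/w12.png

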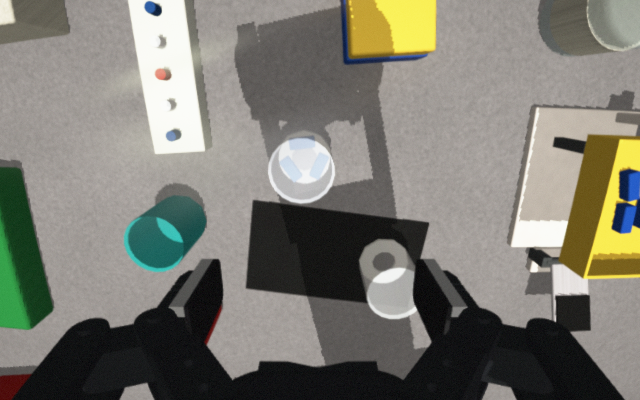

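View pics/t12.png

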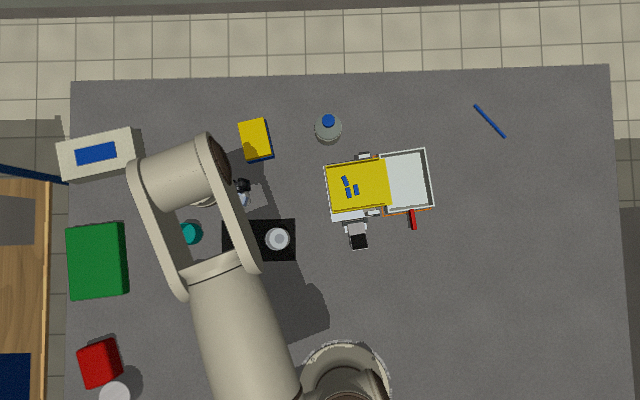

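The emptied jar stands on the mat at (278,238) in the top view. The second jar is at about (578,307) and still has its bars.

```bash
python3 -m creep '[{"linear":[0.2,1.57,-2],"dr":[0,0,0],"jaw":1},{"linear":[0.2,1.57,-6],"dr":[0,0,0],"jaw":1},{"linear":[0.2,1.57,-10],"dr":[0,0,0],"jaw":1},{"linear":[0.2,1.57,-14],"dr":[0,0,0],"jaw":1},{"linear":[0.2,1.57,-17],"dr":[0,0,0],"jaw":1},{"linear":[0.2,1.57,-19.5],"dr":[0,0,0],"jaw":1},{"linear":[0.2,1.57,-20.3],"dr":[0,0,0],"jaw":1},{"linear":[0.2,1.57,-20.3],"dr":[0,0,0],"jaw":0.5},{"linear":[0.2,1.57,-20.3],"dr":[0,0,0],"jaw":0.5},{"linear":[0.2,1.57,-20.3],"dr":[0,0,0],"jaw":0.5},{"linear":[0.2,1.57,-20.3],"dr":[0,0,0],"jaw":0.5},{"linear":[0.2,1.57,-20.3],"dr":[0,0,0],"jaw":0.5}]' 80
python3 - <<'E'
from h import *
s=observe();im,p=snap('wrist','w13');  print(s['eef_pos'],s['force'],s['clock'],s['grip_width'])
E
```

```text
clock: 20.35
eef_pos: [576.3, 306.2, 51.8]
orientation: [[0.99, 0.14, 0.008], [0.14, -0.99, 0.001], [0.008, 0.0, -1.0]]
force: [-1.0, 0.9, 8.9]
grip_width: 63.9
[576.26185632 306.23454467  51.80015082] [-1.04170778  0.90605991  8.9370677 ] 20.35 63.864044302441194
```

View pics/w13.png

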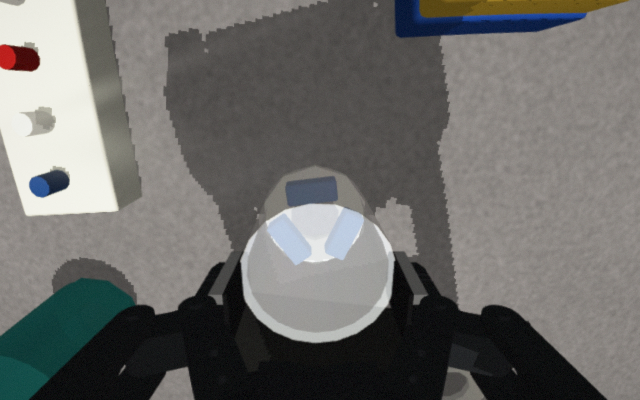

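```bash
python3 -m creep '[{"linear":[0,0,0.3],"dr":[0,0,0],"jaw":0.5},{"linear":[0,0,1],"dr":[0,0,0],"jaw":0.5},{"linear":[0,0,2.2],"dr":[0,0,0],"jaw":0.5},{"linear":[0,0,4],"dr":[0,0,0],"jaw":0.5},{"linear":[0,0,6.2],"dr":[0,0,0],"jaw":0.5},{"linear":[0,0,8.6],"dr":[0,0,0],"jaw":0.5},{"linear":[0,0,11],"dr":[0,0,0],"jaw":0.5},{"linear":[0,0,13.4],"dr":[0,0,0],"jaw":0.5},{"linear":[0,0,15.4],"dr":[0,0,0],"jaw":0.5},{"linear":[0,0,16.6],"dr":[0,0,0],"jaw":0.5},{"linear":[0,0,17],"dr":[0,0,0],"jaw":0.5},{"linear":[0,0,17],"dr":[0,0,0],"jaw":0.5}]'
python3 -m creep '[{"linear":[0,-0.4,0],"dr":[0,0,0],"jaw":0.5},{"linear":[0.1,-1.4,0],"dr":[0,0,0],"jaw":0.5},{"linear":[0.2,-3,0],"dr":[0,0,0],"jaw":0.5},{"linear":[0.3,-5.2,0],"dr":[0,0,0],"jaw":0.5},{"linear":[0.5,-7.6,0],"dr":[0,0,0],"jaw":0.5},{"linear":[0.7,-10,0],"dr":[0,0,0],"jaw":0.5},{"linear":[0.9,-12.5,0],"dr":[0,0,0],"jaw":0.5},{"linear":[1.1,-15,0],"dr":[0,0,0],"jaw":0.5},{"linear":[1.2,-17.3,0],"dr":[0,0,0],"jaw":0.5},{"linear":[1.3,-19.2,0],"dr":[0,0,0],"jaw":0.5},{"linear":[1.4,-20.6,0],"dr":[0,0,0],"jaw":0.5},{"linear":[1.4,-21.2,0],"dr":[0,0,0],"jaw":0.5}]'
python3 -m creep '[{"linear":[0,-0.4,0],"dr":[0,0,0],"jaw":0.5},{"linear":[0.1,-1.4,0],"dr":[0,0,0],"jaw":0.5},{"linear":[0.2,-3,0],"dr":[0,0,0],"jaw":0.5},{"linear":[0.4,-5,0],"dr":[0,0,0],"jaw":0.5},{"linear":[0.6,-7.2,0],"dr":[0,0,0],"jaw":0.5},{"linear":[0.8,-9.4,0],"dr":[0,0,0],"jaw":0.5},{"linear":[0.9,-11.4,0],"dr":[0,0,0],"jaw":0.5},{"linear":[1,-13,0],"dr":[0,0,0],"jaw":0.5},{"linear":[1,-14,0],"dr":[0,0,0],"jaw":0.5},{"linear":[1,-14.4,0],"dr":[0,0,0],"jaw":0.5},{"linear":[1,-14.4,0],"dr":[0,0,0],"jaw":0.5},{"linear":[1,-14.4,0],"dr":[0,0,0],"jaw":0.5}]'
```

```text
clock: 21.6
eef_pos: [576.2, 306.2, 221.9]
orientation: [[0.99, 0.14, 0.008], [0.14, -0.99, 0.001], [0.009, 0.0, -1.0]]
force: [0.3, 0.2, -3.3]
grip_width: 63.3
clock: 22.8
eef_pos: [590.2, 92.4, 221.8]
orientation: [[0.99, 0.138, 0.008], [0.138, -0.99, 0.001], [0.008, 0.0, -1.0]]
force: [0.3, -0.6, -3.6]
grip_width: 63.5
clock: 24.0
eef_pos: [600.2, -51.1, 221.8]
orientation: [[0.99, 0.139, 0.008], [0.139, -0.99, 0.001], [0.008, 0.0, -1.0]]
force: [0.2, 0.8, -3.5]
grip_width: 63.4
```

```bash
python3 -m creep '[{"linear":[0,0,-1],"dr":[0,0,0],"jaw":0.5},{"linear":[0,0,-2.5],"dr":[0,0,0],"jaw":0.5},{"linear":[0,0,-3.5],"dr":[0,0,0],"jaw":0.5},{"linear":[0,0,-3.8],"dr":[0,0,0],"jaw":0.5},{"linear":[2.2,0.3,-3.8],"dr":[0,0,0],"jaw":0.5},{"linear":[-2.2,-0.3,-3.8],"dr":[0,0,0],"jaw":0.5},{"linear":[2.2,0.3,-3.8],"dr":[0,0,0],"jaw":0.5},{"linear":[-2.2,-0.3,-3.8],"dr":[0,0,0],"jaw":0.5},{"linear":[2.2,0.3,-3.8],"dr":[0,0,0],"jaw":0.5},{"linear":[-2.2,-0.3,-3.8],"dr":[0,0,0],"jaw":0.5},{"linear":[0,0,-3.8],"dr":[0,0,0],"jaw":0.5},{"linear":[0,0,-3.4],"dr":[0,0,0],"jaw":0.5}]'
python3 -m creep '[{"linear":[0,0,0],"dr":[0,0,0],"jaw":0.5},{"linear":[0,0,0],"dr":[0,0,0],"jaw":0.5}]'
python3 - <<'E'
from h import *
im,p=snap('wrist','w14'); cv2.imwrite('pics/w14z.png',cv2.resize(cv2.cvtColor(im[100:350,200:470],cv2.COLOR_RGB2BGR),None,fx=2.2,fy=2.2))
E
```

```text
clock: 25.2
eef_pos: [600.4, -50.9, 186.3]
orientation: [[0.99, 0.139, 0.006], [0.139, -0.99, 0.002], [0.007, -0.001, -1.0]]
force: [-0.2, -0.8, -1.6]
grip_width: 63.4
clock: 25.4
eef_pos: [600.5, -50.9, 186.7]
orientation: [[0.99, 0.139, 0.007], [0.139, -0.99, 0.002], [0.007, -0.001, -1.0]]
force: [0.4, -0.1, -2.5]
grip_width: 63.6
```

View pics/w14z.png

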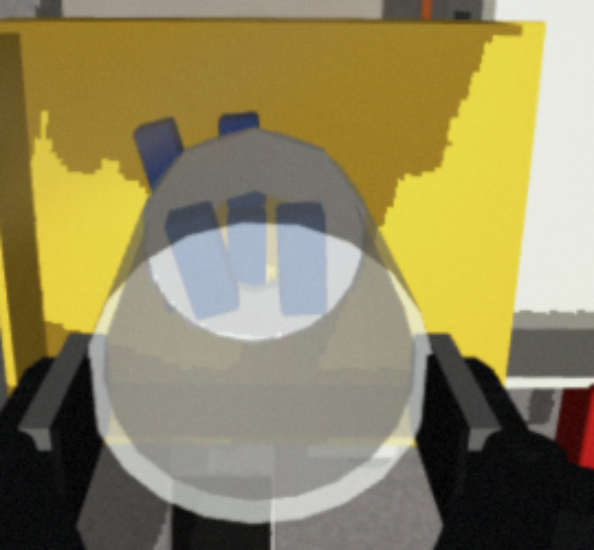

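One bar has dropped and two straddle the opening along x. I shift back from the spout and shake along y.

```bash
python3 -m creep '[{"linear":[-0.2,1.5,-0.3],"dr":[0,0,0],"jaw":0.5},{"linear":[-0.6,3.8,-0.3],"dr":[0,0,0],"jaw":0.5},{"linear":[0,-0.2,-0.3],"dr":[0,0,0],"jaw":0.5},{"linear":[-0.6,3.8,-0.3],"dr":[0,0,0],"jaw":0.5},{"linear":[0,-0.2,-0.3],"dr":[0,0,0],"jaw":0.5},{"linear":[-0.6,3.8,-0.3],"dr":[0,0,0],"jaw":0.5},{"linear":[0,-0.2,-0.3],"dr":[0,0,0],"jaw":0.5},{"linear":[-0.3,1.8,-0.3],"dr":[0,0,0],"jaw":0.5},{"linear":[-0.3,1.8,0],"dr":[0,0,0],"jaw":0.5},{"linear":[-0.3,1.8,0],"dr":[0,0,0],"jaw":0.5},{"linear":[-0.3,1.8,0],"dr":[0,0,0],"jaw":0.5}]'
python3 - <<'E'
from h import *
im,p=snap('wrist','w15'); cv2.imwrite('pics/w15z.png',cv2.resize(cv2.cvtColor(im[100:350,200:470],cv2.COLOR_RGB2BGR),None,fx=2.2,fy=2.2))
E
```

```text
clock: 26.55
eef_pos: [597.5, -32.8, 186.9]
orientation: [[0.99, 0.139, 0.008], [0.139, -0.99, 0.001], [0.008, -0.0, -1.0]]
force: [0.1, 0.3, -1.2]
grip_width: 63.1
```

View pics/w15z.png

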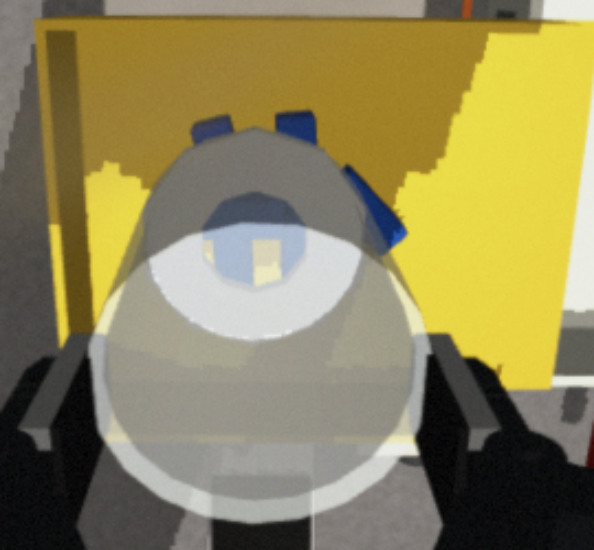

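The jar is empty. Lifting it and moving to the mat's other half.

```bash
python3 -m creep '[{"linear":[0,0,2],"dr":[0,0,0],"jaw":0.5},{"linear":[0,0,5],"dr":[0,0,0],"jaw":0.5},{"linear":[0,3,5],"dr":[0,0,0],"jaw":0.5},{"linear":[0,7,5],"dr":[0,0,0],"jaw":0.5},{"linear":[-1,11.5,5],"dr":[0,0,0],"jaw":0.5},{"linear":[-3,16,5],"dr":[0,0,0],"jaw":0.5},{"linear":[-5,20,5],"dr":[0,0,0],"jaw":0.5},{"linear":[-8,24,5],"dr":[0,0,0],"jaw":0.5},{"linear":[-11,28,5],"dr":[0,0,0],"jaw":0.5},{"linear":[-13,32,5],"dr":[0,0,0],"jaw":0.5},{"linear":[-14.6,34.5,5],"dr":[0,0,0],"jaw":0.5},{"linear":[-14.6,34.5,5],"dr":[0,0,0],"jaw":0.5}]'
python3 -m creep '[{"linear":[0,0,-3],"dr":[0,0,0],"jaw":0.5},{"linear":[0,0,-7],"dr":[0,0,0],"jaw":0.5},{"linear":[0,0,-11],"dr":[0,0,0],"jaw":0.5},{"linear":[0,0,-14],"dr":[0,0,0],"jaw":0.5},{"linear":[0,0,-15],"dr":[0,0,0],"jaw":0.5},{"linear":[0,0,-15],"dr":[0,0,0],"jaw":0.5},{"linear":[0,0,-15],"dr":[0,0,0],"jaw":0.5}]'
python3 - <<'E'
from h import *
s=observe();im,p=snap('wrist','w16');  print(s['eef_pos'],s['force'],s['clock'],s['grip_width'])
im,p=snap('top','t16'); cv2.imwrite('pics/t16z.png',cv2.resize(cv2.cvtColor(im[140:260,310:510],cv2.COLOR_RGB2BGR),None,fx=4,fy=4,interpolation=cv2.INTER_CUBIC))
E
```

```text
clock: 27.8
eef_pos: [449.5, 314.8, 237.0]
orientation: [[0.99, 0.142, 0.007], [0.142, -0.99, 0.002], [0.008, -0.001, -1.0]]
force: [1.1, -1.3, -1.4]
grip_width: 63.5
clock: 28.5
eef_pos: [450.4, 314.9, 88.5]
orientation: [[0.99, 0.142, 0.009], [0.142, -0.99, 0.003], [0.009, -0.002, -1.0]]
force: [0.3, 0.1, -2.3]
grip_width: 63.2
[450.41901005 314.89469102  88.52703552] [ 0.30301705  0.11264273 -2.29751133] 28.5 63.15889810330155
```

View pics/w16.png

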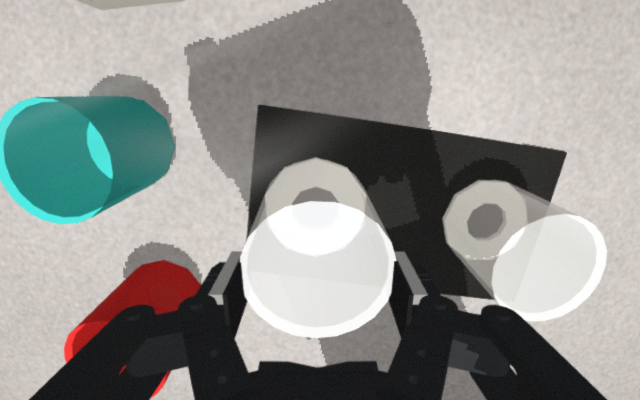

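View pics/t16z.png

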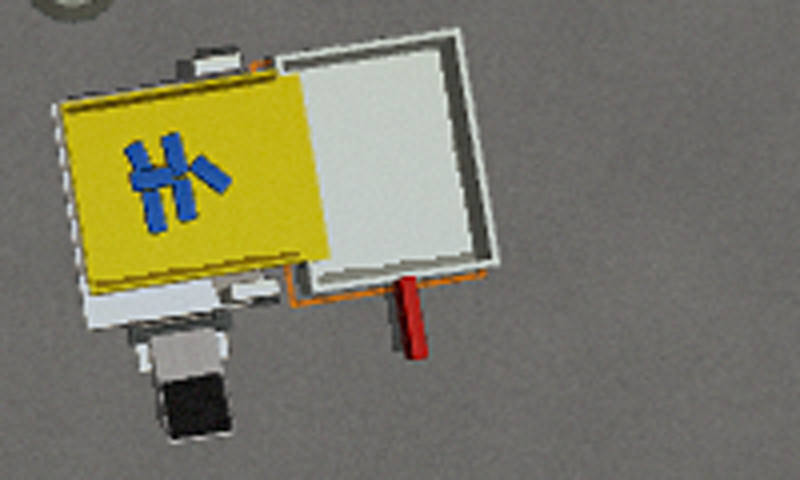

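Six bars are in the pan (one resting on others) and the first jar is still on the mat. Lowering the second.

```bash
python3 -m creep '[{"linear":[0,-0.2,-1.5],"dr":[0,0,0],"jaw":0.5},{"linear":[0,-0.2,-2.5],"dr":[0,0,0],"jaw":0.5},{"linear":[0,-0.2,-3],"dr":[0,0,0],"jaw":0.5},{"linear":[0,-0.2,-3.2],"dr":[0,0,0],"jaw":0.5},{"linear":[0,-0.2,-3.3],"dr":[0,0,0],"jaw":0.5},{"linear":[0,-0.2,-3.3],"dr":[0,0,0],"jaw":0.5},{"linear":[0,-0.2,-3.3],"dr":[0,0,0],"jaw":0.5}]'
```

```text
clock: 29.3
eef_pos: [450.6, 313.2, 56.0]
orientation: [[0.99, 0.142, 0.01], [0.142, -0.99, 0.004], [0.011, -0.002, -1.0]]
force: [-0.4, -0.6, -0.6]
grip_width: 63.6
```

```bash
python3 -m creep '[{"linear":[0,0,-0.1],"dr":[0,0,0],"jaw":0.5},{"linear":[0,0,-0.15],"dr":[0,0,0],"jaw":0.5},{"linear":[0,0,-0.2],"dr":[0,0,0],"jaw":0.5},{"linear":[0,0,-0.2],"dr":[0,0,0],"jaw":0.5}]'
```

```text
clock: 29.7
eef_pos: [451.5, 313.4, 55.2]
orientation: [[0.99, 0.142, 0.012], [0.142, -0.99, 0.005], [0.013, -0.003, -1.0]]
force: [1.2, -1.2, 10.4]
grip_width: 63.3
```

Contact made. Release, rise, and swing to above the pedal, turning so the camera stays clear of the tipping pan.

```bash
python3 -m creep '[{"linear":[0,0,0.1],"dr":[0,0,0],"jaw":1},{"linear":[0,0,0.1],"dr":[0,0,0],"jaw":1},{"linear":[0,0,0.1],"dr":[0,0,0],"jaw":1},{"linear":[0,0,3],"dr":[0,0,0],"jaw":1},{"linear":[0,0,8],"dr":[0,0,0],"jaw":1},{"linear":[0,0,13],"dr":[0,0,0],"jaw":1},{"linear":[0,0,17],"dr":[0,0,0],"jaw":1},{"linear":[0,-4,18],"dr":[0,0,0.15],"jaw":0.5},{"linear":[0,-8,18],"dr":[0,0,0.3],"jaw":0},{"linear":[0,-12,18],"dr":[0,0,0.45],"jaw":0},{"linear":[0,-16,18],"dr":[0,0,0.6],"jaw":0},{"linear":[0,-20,18],"dr":[0,0,0.75],"jaw":0}]'
python3 -m creep '[{"linear":[0,-4,0],"dr":[0,0,0.15],"jaw":0},{"linear":[0,-8,0],"dr":[0,0,0.3],"jaw":0},{"linear":[-1,-12,0],"dr":[0,0,0.45],"jaw":0},{"linear":[-1,-15,-2],"dr":[0,0,0.6],"jaw":0},{"linear":[-1,-17,-4],"dr":[0,0,0.75],"jaw":0},{"linear":[-1,-17,-4],"dr":[0,0,0.75],"jaw":0},{"linear":[-1,-17,-4],"dr":[0,0,0.75],"jaw":0}]'
python3 - <<'E'
from h import *
s=observe();im,p=snap('wrist','w17');  print(s['eef_pos'],s['force'],s['clock'],s['grip_width'])
snap('top','t17');im,p=snap('side','s17')
E
```

```text
clock: 30.9
eef_pos: [451.5, 119.0, 235.2]
orientation: [[0.68, 0.733, 0.007], [0.733, -0.68, 0.011], [0.013, -0.003, -1.0]]
force: [1.4, 0.3, -0.1]
grip_width: 12.2
clock: 31.6
eef_pos: [441.2, -51.5, 194.7]
orientation: [[-0.002, 1.0, -0.004], [1.0, 0.002, 0.013], [0.013, -0.004, -1.0]]
force: [-0.0, 0.4, 0.9]
grip_width: -0.1
[441.16435005 -51.48612811 194.72494048] [-0.04849482  0.3934765   0.88409783] 31.6 -0.09189996506283254
```

View pics/w17.png

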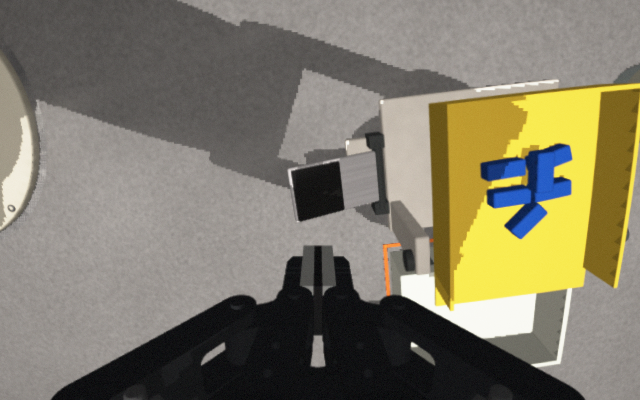

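View pics/t17.png

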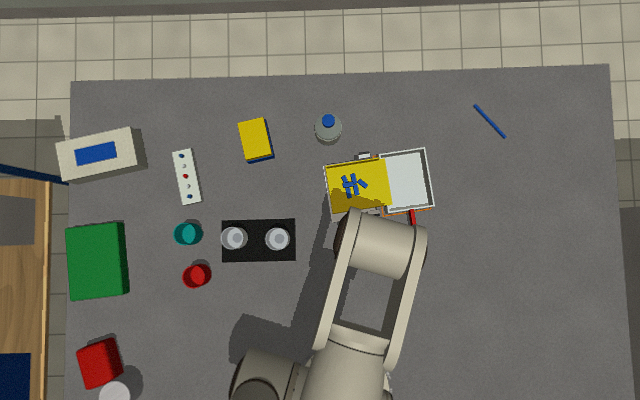

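View pics/s17.png

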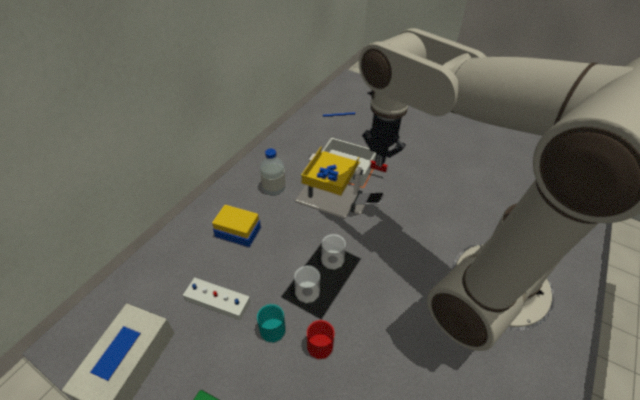

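Both jars stand on the mat at (234,238) and (278,238), and the basket is in place. I'll refine the pad position from the wrist view corners.

```bash
python3 - <<'E'
from h import *
p=eyes.camera_params('wrist')
q=plane(p,[(290,169),(340,160),(345,211),(298,221),(318,191)],64); print(q.round(1))
E
```

```text
[[416.6 -33.9  64. ]
 [459.9 -26.   64. ]
 [465.2 -72.4  64. ]
 [422.7 -82.1  64. ]
 [440.9 -53.7  64. ]]
```

```bash
python3 -m creep '[{"linear":[0,-0.4,-4],"dr":[0,0,0],"jaw":0},{"linear":[0,-0.4,-8],"dr":[0,0,0],"jaw":0},{"linear":[0,-0.4,-10],"dr":[0,0,0],"jaw":0},{"linear":[0,-0.4,-10.4],"dr":[0,0,0],"jaw":0},{"linear":[0,-0.4,-10.4],"dr":[0,0,0],"jaw":0}]' 40
python3 -m creep '[{"linear":[0,0,-0.5],"dr":[0,0,0],"jaw":0},{"linear":[0,0,-0.9],"dr":[0,0,0],"jaw":0},{"linear":[0,0,-1.2],"dr":[0,0,0],"jaw":0},{"linear":[0,0,-1.5],"dr":[0,0,0],"jaw":0},{"linear":[0,0,-1.8],"dr":[0,0,0],"jaw":0},{"linear":[0,0,-2.1],"dr":[0,0,0],"jaw":0},{"linear":[0,0,-2.4],"dr":[0,0,0],"jaw":0},{"linear":[0,0,-2.7],"dr":[0,0,0],"jaw":0},{"linear":[0,0,-2.9],"dr":[0,0,0],"jaw":0},{"linear":[0,0,-2.9],"dr":[0,0,0],"jaw":0}]'
```

```text
clock: 32.25
eef_pos: [441.9, -54.3, 92.1]
orientation: [[0.001, 1.0, -0.002], [1.0, -0.001, 0.013], [0.013, -0.002, -1.0]]
force: [0.1, 0.3, -0.0]
grip_width: 0.2
clock: 33.25
eef_pos: [441.8, -54.3, 62.8]
orientation: [[0.001, 1.0, -0.002], [1.0, -0.001, 0.013], [0.013, -0.002, -1.0]]
force: [-0.1, 0.6, -0.1]
grip_width: 0.3
```

```bash
python3 - <<'E'
from h import *
s=observe();im,p=snap('wrist','w18');  print(s['eef_pos'],s['force'],s['clock'],s['tau'])
im,p=snap('side','s18'); cv2.imwrite('pics/s18z.png',cv2.resize(cv2.cvtColor(im[100:250,250:450],cv2.COLOR_RGB2BGR),None,fx=4,fy=4))
E
```

```text
[441.75105691 -54.26102287  62.80403208] [-0.06404024  0.63983207 -0.13624944] 33.25 [-1.37579712e-02 -4.99207020e+01 -5.03773713e+01  7.62481126e-02
 -1.16703794e-01 -1.94025430e-03]
```

View pics/w18.png

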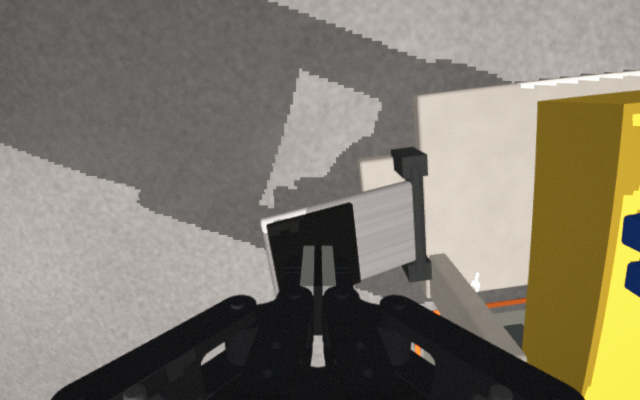

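View pics/s18z.png

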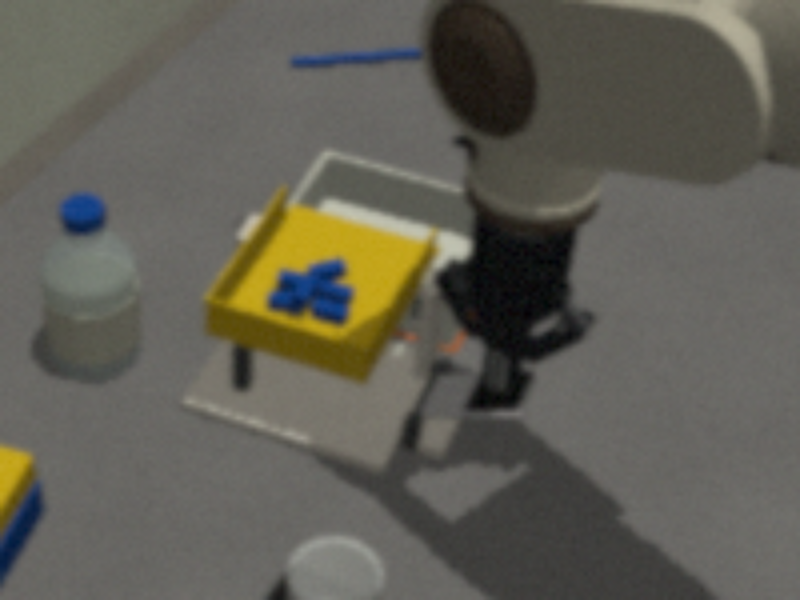

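```bash
python3 - <<'E'
from h import *
s=observe();p=eyes.camera_params('wrist'); e=s['eef_pos']
print(proj(p,[e,e+[0,0,-19],e+[0,11,-19],e+[0,-11,-19]]))
for z in (64,50,41): print(z,proj(p,[[441,-56,z]]))
print(plane(p,[(266,222),(352,204),(359,283)],64).round(1))
im=cv2.imread('pics/w18.png');cv2.imwrite('pics/w18z.png',cv2.resize(im[180:350,240:440],None,fx=4,fy=3.5))
E
```

```text
[[319.50250028 254.96262598]
 [319.36017554 239.66338375]
 [319.37458132 221.26987532]
 [319.34561234 257.39214448]]
64 [[317.64112697 258.75723417]]
50 [[317.66967795 246.8972914 ]]
41 [[317.68591527 240.14534116]]
[[415.8 -36.2  64. ]
 [457.5 -27.   64. ]
 [462.4 -70.   64. ]]
```

View pics/w18z.png

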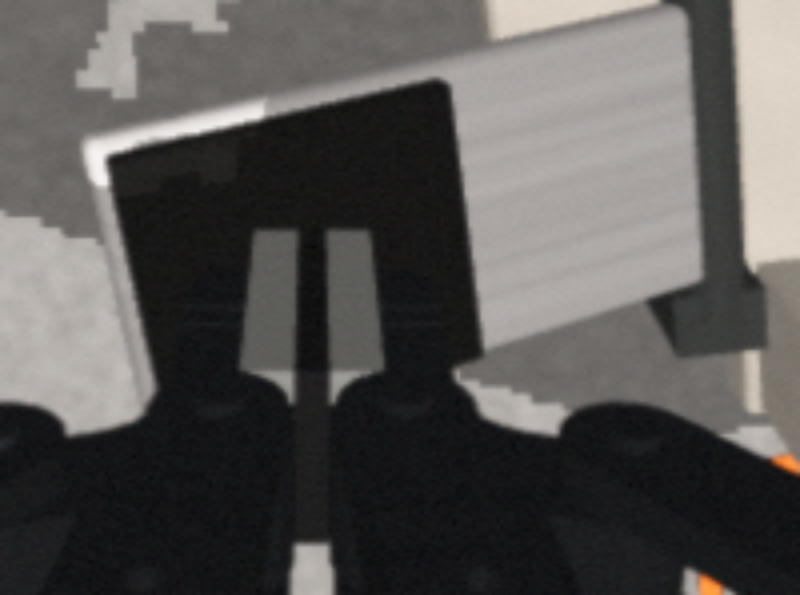

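```bash
python3 - <<'E'
from h import *
s=observe();p=eyes.camera_params('wrist'); e=s['eef_pos'];R=s['orientation']
for r in (246,286):
    c,d=ray(p,[(318,r)]); c=R.T@(c-e); d=R.T@d[0]
    for x in (11,0,-11): print(r,x,(c+d*(x-c[0])/d[0]).round(1))
E
```

```text
246 11 [ 11.   -0.8 -12.5]
246 0 [ 0.  -0.7 10.4]
246 -11 [-11.   -0.7  33.2]
286 11 [ 11.   -0.9 -45.9]
286 0 [  0.   -0.8 -28.6]
286 -11 [-11.   -0.8 -11.2]
```

No contact yet even though the reading says the tips should be on the pad, so I continue down in small steps and watch the force.

```bash
python3 -m creep '[{"linear":[0,0,-0.4],"dr":[0,0,0],"jaw":0},{"linear":[0,0,-0.4],"dr":[0,0,0],"jaw":0}]'
python3 -m creep '[{"linear":[0,0,-0.4],"dr":[0,0,0],"jaw":0},{"linear":[0,0,-0.4],"dr":[0,0,0],"jaw":0}]'
python3 - <<'E'
from h import *
s=observe();im,p=snap('wrist','w19');print(s['force'],s['moment'])
im,p=snap('side','s19'); cv2.imwrite('pics/s19z.png',cv2.resize(cv2.cvtColor(im[100:250,250:450],cv2.COLOR_RGB2BGR),None,fx=4,fy=4))
E
```

```text
clock: 33.55
eef_pos: [441.7, -54.2, 58.7]
orientation: [[0.001, 1.0, -0.002], [1.0, -0.001, 0.013], [0.013, -0.002, -1.0]]
force: [0.7, -0.0, 0.1]
grip_width: -0.3
clock: 33.75
eef_pos: [442.3, -54.4, 55.0]
orientation: [[0.001, 1.0, -0.001], [1.0, -0.001, 0.013], [0.013, -0.001, -1.0]]
force: [2.2, 0.7, 10.3]
grip_width: 0.0
[ 2.20025649  0.71149284 10.3104824 ] [ 0.13377454 -0.24536946 -0.02929838]
```

View pics/w19.png

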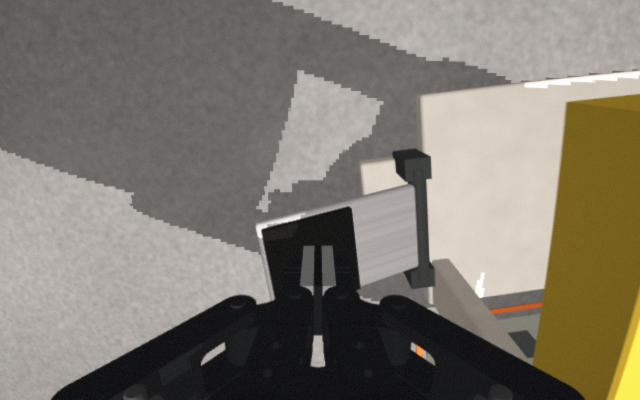

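View pics/s19z.png

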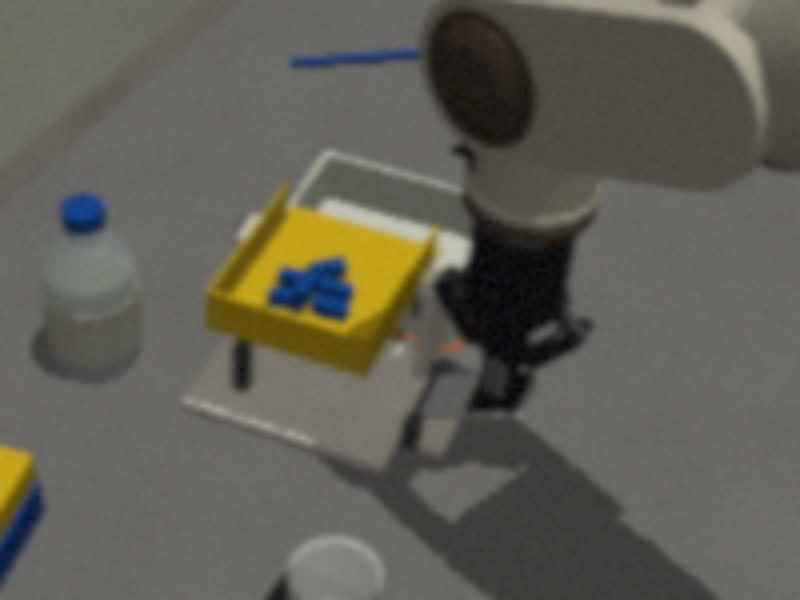

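Contact now at TCP z 55 with 10 N, so the tips are shorter than stated. I push the 23 mm stroke from here.

```bash
python3 -m creep '[{"linear":[0,0,-0.4],"dr":[0,0,0],"jaw":0},{"linear":[0,0,-0.8],"dr":[0,0,0],"jaw":0},{"linear":[0,0,-1.2],"dr":[0,0,0],"jaw":0},{"linear":[0,0,-1.5],"dr":[0,0,0],"jaw":0},{"linear":[0,0,-1.8],"dr":[0,0,0],"jaw":0},{"linear":[0,0,-2],"dr":[0,0,0],"jaw":0},{"linear":[0,0,-2],"dr":[0,0,0],"jaw":0}]'
python3 - <<'E'
from h import *
im,p=snap('side','s20'); cv2.imwrite('pics/s20z.png',cv2.resize(cv2.cvtColor(im[100:250,250:450],cv2.COLOR_RGB2BGR),None,fx=4,fy=4))
E
```

```text
clock: 34.55
eef_pos: [442.8, -54.7, 35.6]
orientation: [[0.001, 1.0, 0.0], [1.0, -0.001, 0.012], [0.012, 0.0, -1.0]]
force: [-2.2, -1.5, 9.4]
grip_width: -0.1
```

View pics/s20z.png

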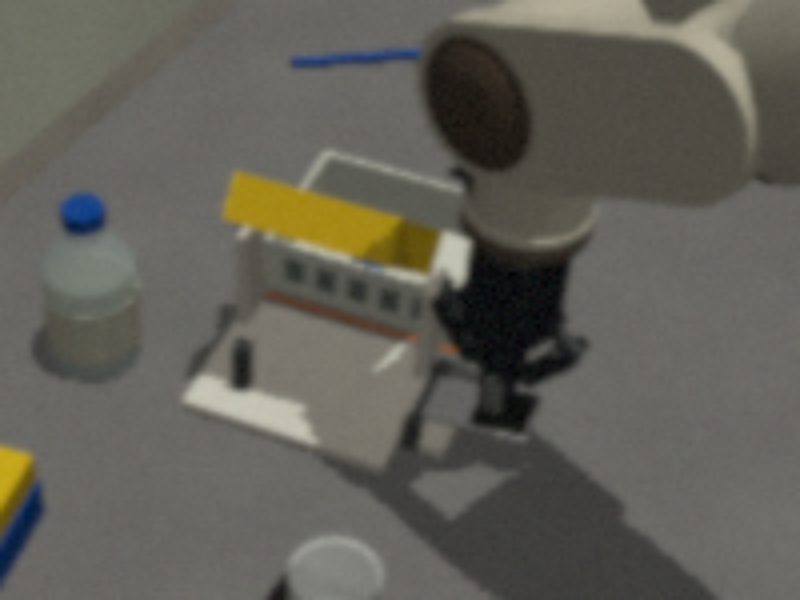

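The pan is tipping and the bars are sliding towards the basket. Pressing the last few millimetres until force shows the stop.

```bash
python3 -m creep '[{"linear":[0,0,-0.3],"dr":[0,0,0],"jaw":0},{"linear":[0,0,-0.4],"dr":[0,0,0],"jaw":0},{"linear":[0,0,-0.5],"dr":[0,0,0],"jaw":0}]'
python3 -m creep '[{"linear":[0,0,-0.2],"dr":[0,0,0],"jaw":0},{"linear":[0,0,-0.3],"dr":[0,0,0],"jaw":0}]'
```

```text
clock: 34.9
eef_pos: [443.1, -54.9, 31.3]
orientation: [[0.001, 1.0, 0.001], [1.0, -0.001, 0.012], [0.012, 0.001, -1.0]]
force: [-8.7, 1.0, 26.4]
grip_width: 0.2
clock: 35.1
eef_pos: [443.3, -55.0, 30.3]
orientation: [[0.001, 1.0, 0.001], [1.0, -0.001, 0.011], [0.011, 0.001, -1.0]]
force: [-24.6, 5.0, 60.1]
grip_width: 0.1
```

60 N: this is the stop. I hold briefly with a lighter press and look.

```bash
python3 -m creep '[{"linear":[0,0,0],"dr":[0,0,0],"jaw":0},{"linear":[0,0,0],"dr":[0,0,0],"jaw":0},{"linear":[0,0,0.05],"dr":[0,0,0],"jaw":0},{"linear":[0,0,0.05],"dr":[0,0,0],"jaw":0},{"linear":[0,0,0.05],"dr":[0,0,0],"jaw":0},{"linear":[0,0,0.05],"dr":[0,0,0],"jaw":0}]'
python3 - <<'E'
from h import *
im,p=snap('top','t21'); cv2.imwrite('pics/t21z.png',cv2.resize(cv2.cvtColor(im[140:260,310:510],cv2.COLOR_RGB2BGR),None,fx=4,fy=4))
im,p=snap('side','s21'); cv2.imwrite('pics/s21z.png',cv2.resize(cv2.cvtColor(im[100:250,250:450],cv2.COLOR_RGB2BGR),None,fx=4,fy=4))
E
```

```text
clock: 35.7
eef_pos: [443.4, -55.0, 31.6]
orientation: [[0.001, 1.0, 0.002], [1.0, -0.001, 0.011], [0.011, 0.002, -1.0]]
force: [-7.9, 2.4, 18.3]
grip_width: -0.1
```

View pics/t21z.png

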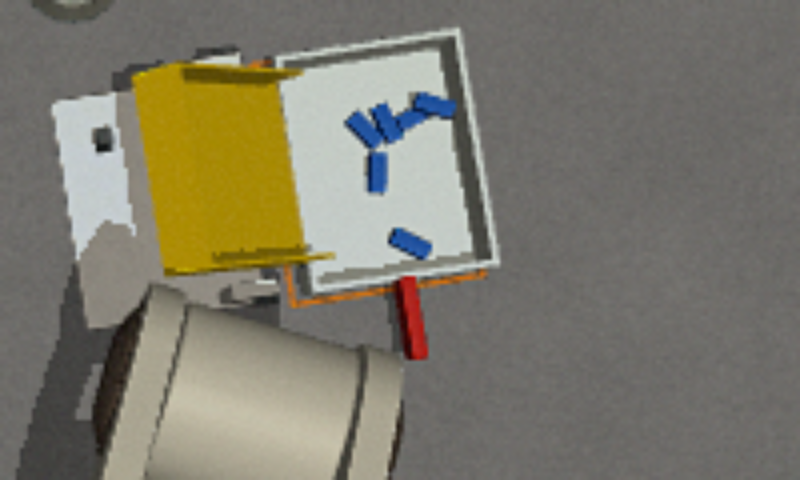

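View pics/s21z.png

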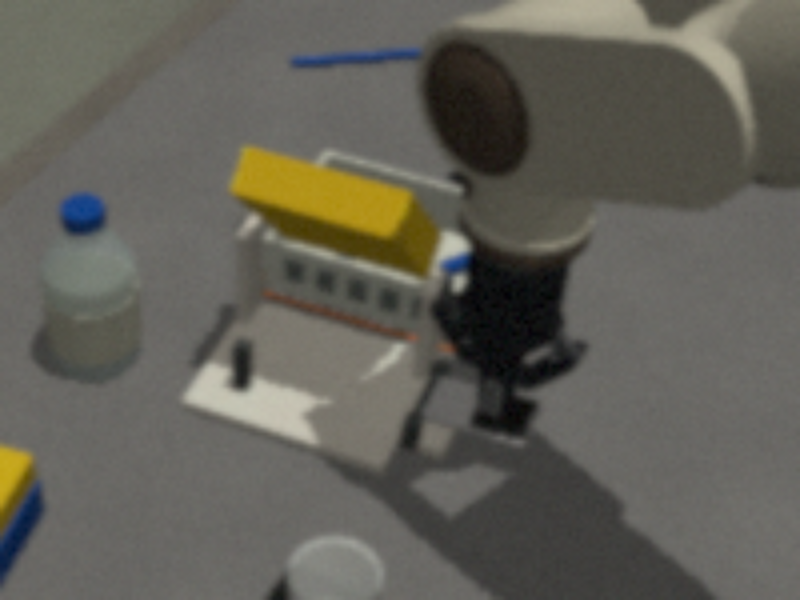

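All six bars lie in the basket. I let the pedal up and rise clear.

```bash
python3 -m creep '[{"linear":[0,0,0.4],"dr":[0,0,0],"jaw":0},{"linear":[0,0,0.9],"dr":[0,0,0],"jaw":0},{"linear":[0,0,1.4],"dr":[0,0,0],"jaw":0},{"linear":[0,0,2],"dr":[0,0,0],"jaw":0},{"linear":[0,0,2.6],"dr":[0,0,0],"jaw":0},{"linear":[0,0,5],"dr":[0,0,0],"jaw":0},{"linear":[-2,0,10],"dr":[0,0,0],"jaw":0},{"linear":[-5,-4,15],"dr":[0,0,0],"jaw":0},{"linear":[-9,-8,20],"dr":[0,0,0],"jaw":0},{"linear":[-9,-12,22],"dr":[0,0,0],"jaw":0},{"linear":[-9,-16,22],"dr":[0,0,0],"jaw":0},{"linear":[-9,-16,22],"dr":[0,0,0],"jaw":0}]'
python3 -m creep '[{"linear":[0,0,0],"dr":[0,0,0],"jaw":0},{"linear":[0,0,0],"dr":[0,0,0],"jaw":0},{"linear":[0,0,0],"dr":[0,0,0],"jaw":0}]'
python3 - <<'E'
from h import *
im,p=snap('top','t22'); cv2.imwrite('pics/t22z.png',cv2.resize(cv2.cvtColor(im[140:260,310:510],cv2.COLOR_RGB2BGR),None,fx=4,fy=4))
f=lambda l:[((x+.5)/4-.5+310,(y+.5)/4-.5+140) for x,y in l]
g=cv2.cvtColor(im,cv2.COLOR_RGB2GRAY)
snap('side','s22'); print(observe()['force'])
E
```

```text
clock: 37.0
eef_pos: [352.3, -217.7, 253.4]
orientation: [[0.003, 1.0, 0.003], [1.0, -0.003, 0.009], [0.009, 0.003, -1.0]]
force: [0.6, 0.8, -0.7]
grip_width: -0.1
clock: 37.3
eef_pos: [352.2, -216.9, 253.0]
orientation: [[0.002, 1.0, 0.002], [1.0, -0.002, 0.01], [0.01, 0.002, -1.0]]
force: [-0.0, 0.2, -0.4]
grip_width: 0.1
[ 0.1346382  -0.61550789 -0.7783141 ]
```

View pics/t22.png

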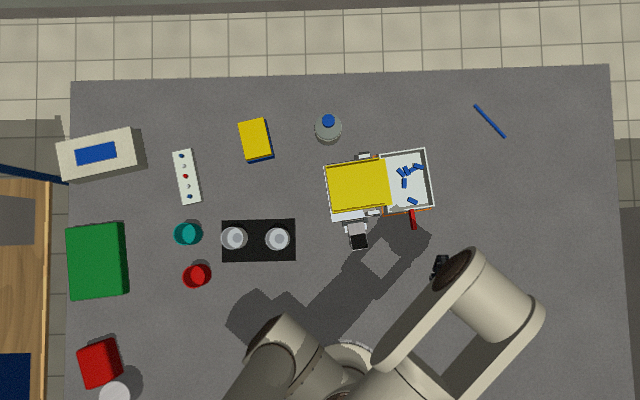

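View pics/t22z.png

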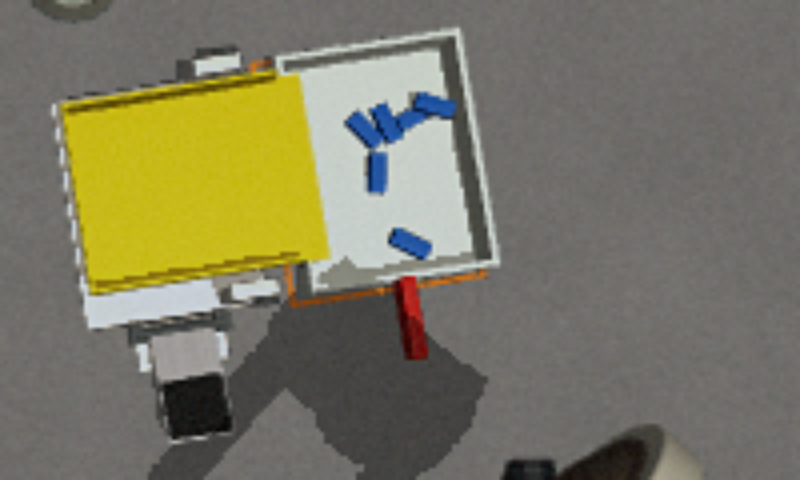

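View pics/s22.png

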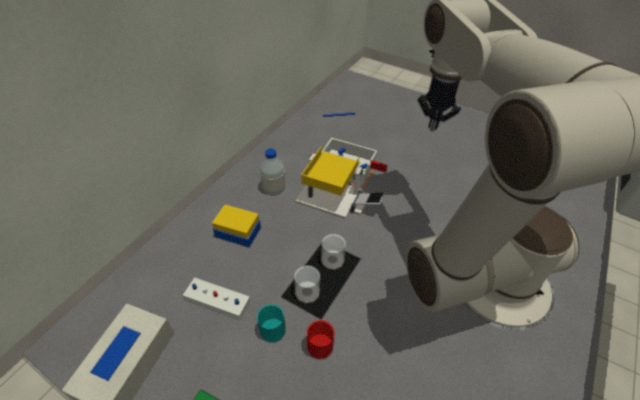

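The pan is level and empty, and the pedal is up. All six bars are in the basket, both jars are on the mat, and the arm is clear. Handing in.

```bash
python3 -c "
from cell import arm; print(arm.close_job())"
```

```text
the job is handed in; nothing more can be done
None
```

I slid the basket into the outline and shook both jars empty over the pan. I then stood the jars mouth down on the mat, pressed the pedal to its stop and let it come back up. I handed the job in at about 37 s; no verdict is reported.

- **Basket:** its centre came out about 6 mm from the dock's, and it is turned about the same as the outline. It looked unmoved after the bars fell in.
- **Bars:** both jars held three bars. The top view showed all six in the level pan after both jars were emptied, and all six at rest in the basket after the tip.
- **Jars:** both stand upright and released, about 64 mm either side of the mat's centre. The jars looked empty in the wrist pictures and their weight readings fell. The force signal is noisy, by about 1 N.
- **Pedal and pan:** the press reached a hard stop at about 60 N. Afterwards the pedal was up, the pan level, and the arm clear of everything.
- **Bystanders:** the tip box, bottle and tube rack looked unmoved in the before and after views; I did not measure them.

**What did not go as expected:**
- Rocking the first jar did not drop its bars; sharp sideways shakes did.
- The shut fingers met the pedal about 28 mm lower in the TCP reading than the stated fingertip length implied. I went down in small steps until I felt contact, and the press was unaffected.

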